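# Load a solder carrier and turn it over

## Task

Get the small boards ready for soldering from below: open the turnover frame's clear lid, hook the carrier's tongue under the frame's retaining lip and swing it down flat into the nest, and lay every small board, relay up, fully into a pocket of its own outline. Then shut the lid right down on them, and only then turn the whole frame over as far as it goes, so that it ends upside down against its stop, still shut, with carrier and boards still in place. Leave the other things on the bench where they are.

Things in the scene. Friction and masses are not known exactly. Their poses are not given: they have to be found in the camera images.
- stand: blue stand of the turnover soldering frame, screwed to the bench: base plate 235 x 130 x 12 mm with two posts 100 mm high, 184 mm apart. Origin: centre of its underside. Its x axis runs along the swing axis (away from the robot, give or take), z up.
- trunnion (a point): point on the swing axis midway between the posts, 85 mm above the bench; axes as the stand. In the frame's own axes the nest point lies at y = -34.5 mm, z = -8 mm from here, the red bar's grip point at x = -20 mm, y = -155 mm, z = 0, the lid hinge at y = +31 mm, z = +24.5 mm.
- flip (a joint): turn of the whole frame about the swing axis: 0 = right way up, the red bar on the stand's -y side; grows as the red bar is lifted and carried over to the +y side; 3.14 = fully turned over, against its stop. Stiff bearings: needs about 0.9 to 1.3 N m (6 to 9 N at the bar) and stays where it is left.
- flip_bar (a point): grip point on the red bar that turns the frame over: a round bar 12 mm thick along the frame's x, reaching 32 mm to the -x side of this point and 72 mm to its +x side, 155 mm from the swing axis; the gap between bar and frame is 46 mm. Axes turn with the frame.
- nest (a point): floor centre of the nest in the aluminium frame, where the carrier's underside centre belongs. Axes turn with the frame; at flip 0: z up, x as the stand's, y towards lip and lid hinge. Opening 134 (x) x 121 (y) mm, with a ledge 12 mm wide along both short ends. Walls above the floor: 18 mm at the ends (x = +-67), 8 mm on the red bar's side (y = -60.5), 22 mm on the hinge side (y = +60.5).
- lip (a point): middle of the lower inner edge of the frame's steel retaining lip, 110 mm long (x) and 4 mm thick, at y = +52.5 mm, z = +10 mm from the nest point: it overhangs the nest by 8 mm along the hinge side, 10 mm above the floor, so that the carrier cannot go in flat, only tilted some 15 degrees, tongue first. Axes as the nest's.
- lid (a joint): angle of the clear clamp lid: 0 = shut, up to 2.5 = wide open, leaning back beyond the hinge side (open it past 2.2 to have room for the gripper). A stiff friction hinge (0.5 N m, about 3.5 N at its bar) that stays where it is left and holds the lid shut when the frame is upside down.
- lid_hinge (a point): middle of the lid's hinge axis, parallel to the swing axis. Axes are the lid's own: at lid 0 as the nest's, the lid stretching along -y. Clear plate 128 x 102 x 4 mm, free edge 99 mm from the hinge; the two dark foam strips and two grey hold-down bars under it come to 1.5 mm above relays and carrier when shut.
- lid_bar (a point): grip point on the lid's yellow bar: a round bar 10 mm thick and 32 mm long, along the lid's x and in the lid's plane, 143 mm from the hinge, 44 mm beyond the free edge, on the +x half (44 mm from the middle). Axes as the lid's.
- carrier: loose carrier, 0.22 kg: plate 130 (x) x 116 (y) x 10 mm, black below, grey above, with four pockets 5 mm deep. Origin: centre of its underside, z up. An orange grip rib 44 (x) x 12 (y) x 26 mm stands on top along the -y edge (y -58 to -46, z 10 to 36 mm). Along the +y edge the top layer is cut away to a tongue 5 mm thick and 12 mm wide (y 46 to 58 mm) that goes under the lip.
- pocket_round_a (a point): centre of the floor of a round pocket, 38 mm in diameter, 5 mm deep (floor 5 mm above the carrier's underside, with a 20 mm square window); axes as the carrier's. The pockets lie 60 mm apart along x and 43 mm along y.
- pocket_round_b (a point): centre of the floor of a round pocket, 38 mm in diameter, 5 mm deep (floor 5 mm above the carrier's underside, with a 20 mm square window); axes as the carrier's. The pockets lie 60 mm apart along x and 43 mm along y.
- pocket_square_a (a point): centre of the floor of a square pocket, 34 x 34 mm, sides parallel to the carrier's, 5 mm deep (floor 5 mm above the carrier's underside, with a 20 mm square window); axes as the carrier's. The pockets lie 60 mm apart along x and 43 mm along y.
- pocket_square_b (a point): centre of the floor of a square pocket, 34 x 34 mm, sides parallel to the carrier's, 5 mm deep (floor 5 mm above the carrier's underside, with a 20 mm square window); axes as the carrier's. The pockets lie 60 mm apart along x and 43 mm along y.
- round_1: loose white round circuit board, 34 mm in diameter and 3 mm thick, with a red cube relay 16 x 16 x 15 mm standing in its middle (18 mm high in all), 28 g. Origin: centre of its underside; z up, out of the relay's top; x and y parallel to the relay's sides. May be absent.
- round_2: loose white round circuit board, 34 mm in diameter and 3 mm thick, with a red cube relay 16 x 16 x 15 mm standing in its middle (18 mm high in all), 28 g. Origin: centre of its underside; z up, out of the relay's top; x and y parallel to the relay's sides. May be absent.
- square_1: loose green square circuit board, 30 x 30 mm and 3 mm thick, with a blue cube relay 16 x 16 x 15 mm standing in its middle, its sides parallel to the board's (18 mm high in all), 28 g. Origin: centre of its underside; z up, out of the relay's top; x and y parallel to the relay's sides. May be absent.
- square_2: loose green square circuit board, 30 x 30 mm and 3 mm thick, with a blue cube relay 16 x 16 x 15 mm standing in its middle, its sides parallel to the board's (18 mm high in all), 28 g. Origin: centre of its underside; z up, out of the relay's top; x and y parallel to the relay's sides. May be absent.
- multimeter: yellow hand-held multimeter, 150 x 78 x 34 mm, loose on the bench; not part of the job. Origin at its underside, z up.
- spool: green solder spool, 52 mm across and 34 mm high, loose on the bench; not part of the job. Origin at its underside, z up.
- heatsink: finned aluminium heat sink, 40 x 40 x 26 mm, loose on the bench; not part of the job. Origin at its underside, z up.
- screwdriver: screwdriver, 170 mm long, loose on the bench; not part of the job. Origin at its underside, z up.
- flux_jar: small amber jar, 44 mm across and 45 mm high, loose on the bench; not part of the job. Origin at its underside, z up.
- flux_brush: flux brush, 160 mm long, loose on the bench; not part of the job. Origin at its underside, z up.
Mind the look-alikes: they are no part of the job. Leave any blue look-alike of the carrier alone. Leave any purple look-alike of the round_2 alone.

How it is judged:
By the outcome, as a careful person would: the job done as asked, in the order asked, and still so for the second after the job is handed in, with the robot touching nothing.
Of round_1, round_2, square_1, square_2 only 2 to 4 are there at a start; the rules pass over those that are not, and their reading is None.
At some moment in a run one of round_1, round_2, square_1, square_2 may be knocked a few centimetres aside while the robot is not near it.
Once in a run the grip may slacken for a moment while it holds something.
It also fails if it takes over 210 s, if anything falls off the work surface, if the arm or the gripper's body presses on something with over 40 N, if the wrist force passes 120 N, or if a joint passes its speed limit or range.

## Robot

A 7-joint arm with a two-finger parallel gripper is mounted at the origin on the work surface. World frame = base frame: x ahead of the robot, y to its left, z up, the work surface at z = 0. Lengths are in m, angles in rad, forces in N, time in s.
With the tool pointing down it reaches from about 0.4 to 0.9 m from the base axis. Payload 5.5 kg.
Tool frame: the origin (TCP) lies at the very end of the fingers, on their centre line; the grasp point (between the pads) lies 19 mm behind it; z points along the fingers, y is the line along which they close (so a half turn about z gives the same grasp; the last joint's range is limited). The gripper opens to 92 mm and grips with 3 to 60 N. Pads are 19 mm wide; open, the fingers measure 130 mm over their backs; the gripper's body (75 mm by 190 mm) begins 47 mm behind the grasp point.
Start: joints at [-0.987, 0.501, -0.427, 1.55, 0.221, 1.138, -0.21], TCP at [0.205, 0.617, 0.227] pointing down, gripper open.
Joint ranges: [-2.88, 2.88], [-0.31, 2.03], [-1.54, 1.56], [0.2, 2.42], [-1.41, 4.55], [0.19, 2.02], [-2.57, 2.57]. Speed limits (rad/s): [2.57, 2.57, 3.14, 3.14, 3.14, 3.14, 3.14].

## Interface

Orientations are given as a unit quaternion [w, x, y, z].
In Python, from station import manip gives the robot as it stands.
- The arm moves only by the tool jog_arm, never from a script. Its argument "targets" is a list of rows, each a list of 2 entries, a list of its own where there are three numbers: the shift along the world's x, y, z in m, then the turn about the world's z in rad. In form: [[[tx, ty, tz], twist], ...]. A call has 1 to 12 rows; each row is the pose to reach, as a shift and turn from the pose commanded when the call began; what a row does not reach only later rows make up. A row lasts 1/8 s, in which the tool goes at most 62.5 mm and 10.7 degrees, less where a joint would pass 70% of its speed; a pose out of reach is approached as far as the arm can. A call with a gripper value outside its range is refused whole. "gripper" is the closure, from 0 (fully open) to 1 (shut), set as the call begins (left out, the last holds). The fingers move at their own pace and stop on an object; "force" is the grip in N (left out, the last holds). Time passes only in rows, so rows that repeat a pose let the fingers close. It gives the time, the measured TCP pose, the force, the opening and the grip force at its end, in the units of the state.
- manip.sense(): the state, without advancing time (a new reading comes with each control period).
- manip.read_camera(name): name is "scene" or "top" or "wrist"; returns the picture (400x640x3 uint8, red, green, blue); there is no depth.
- manip.calibration(name): a dict with "mtx" (3x3 intrinsics, pixels), "k1" (the pictures are not rectified: a ray, as slopes to the right and down, at radius r is drawn at 1 + k1 r^2 times it, then the intrinsics apply), "R" (3x3) and "t" (3): a world point X has camera coordinates R X + t. Camera axes: x right, y down, z forward; pixel columns grow to the right and rows downward; lengths in m; the calibration is good to about 2 mm. A picture is of the moment at which its call begins: read the wrist's pose just before it. calibration takes no time and is no camera call; for the wrist camera it gives the pose at the moment of the call.
- manip.sign_off(): hands the job in; it is judged then, once.
Trained networks look in the newest picture that a camera, given by its name, has taken for a name from the list of things; names that differ only in an ending like _2 or _b are one class to them, and where a whole thing is asked for, a point or a joint stands for the part that bears it (a point fixed in the world has none). Each returns a list of dicts, best first, with "confidence" (0 to 1); they miss things now and then, are a little off and sometimes report something else, mostly with a low value. They report only what shows in the picture. A call takes as long as a camera call. They do not tell look-alikes from the thing itself.
- manip.boxes_of(camera, thing): "xyz" ([x, y, z] in m, in world coordinates, good to about 4 mm: the middle of the surface that is visible of it).
- manip.tip_of(camera, thing): "xyz" ([x, y, z] in m, in world coordinates, good to about 4 mm: a listed point, or the origin of a listed thing).
The state is a dict: "clock": time; "joint_pos": joint angles; "dq": joint speeds; "joint_torque": joint torques, N m; "tcp_pos": TCP position; "orientation": TCP orientation; "ft_force": force on the tool from outside, world axes, zero at the start; "wrist_torque": the same for the moment, N m; "gripper_width": opening from 0.0 (shut) to 1.0 (fully open); "grasp_force": force on a finger pad.
Only numpy, scipy, OpenCV 4.12 (cv2) and the standard library are available. Lean on these libraries where they do the work, as an engineer would, in place of code of your own. Each camera call takes 0.05 s, during which the arm holds its last target. There are 200 camera calls.

## Working session

There is one attempt and no reset: what is moved stays moved. The work goes in short steps, Python scripts to look and compute and a tool call to move; the robot and the scene stay as the last step left them, time stands still between calls to the robot, and variables do not carry over. Pictures are saved under pics/ and viewed, at most 14 in all, crops included, and the job is handed in when it is done.

Besides the shell and the picture viewer there is one more tool, called after "Request:" as name([rows], argument=value, ...), one row to a line, values as JSON. jog_arm: Moves the arm, as the interface text tells. Its arguments: {"type":"object","properties":{"targets":{"type":"array"},"gripper":{"type":"number"},"force":{"type":"number"}},"required":["targets"]}

```bash
ls; mkdir -p pics; cat > h.py <<'E'
import cv2,numpy as np
from station import manip
def pic(c,f,crop=None,s=1):
    im=manip.read_camera(c)
    o=im[:,:,::-1]
    if crop: o=o[crop[1]:crop[3],crop[0]:crop[2]]
    if s!=1: o=cv2.resize(o,None,fx=s,fy=s,interpolation=cv2.INTER_CUBIC)
    cv2.imwrite('pics/'+f,o); return im
def proj(c,X):
    k=manip.calibration(c);p=k['R']@np.asarray(X,float)+k['t'];a=p[:2]/p[2];a=a*(1+k['k1']*(a@a))
    return (k['mtx']@[a[0],a[1],1])[:2].round(1)
def unproj(c,uv,z):
    k=manip.calibration(c);R=np.array(k['R']);t=np.array(k['t']);d=np.linalg.solve(k['mtx'],[uv[0],uv[1],1.])[:2];a=d.copy()
    for _ in range(20): a=d/(1+k['k1']*(a@a))
    o=-R.T@t;r=R.T@np.array([a[0],a[1],1]);return (o+r*(z-o[2])/r[2]).round(4)
E
python3 - <<'E'
from h import *
a=pic('scene','s0.png');b=pic('top','t0.png')
for c in('top','scene'):
  for n in ['stand','trunnion','flip_bar','nest','lip','lid_hinge','lid_bar','carrier','pocket_round_a','pocket_square_a','round_1','square_1']:
    print(c,n,[(np.round(d['xyz'],3).tolist(),round(d['confidence'],2)) for d in manip.tip_of(c,n)[:5]])
print(manip.sense()['clock'])
for c in('top','scene'):
  k=manip.calibration(c);print(c,-np.array(k['R']).T@k['t'])
E
```

```text
pics
top stand [([0.535, -0.005, -0.004], 0.73)]
top trunnion [([0.532, -0.006, 0.085], 0.79), ([0.617, 0.475, 0.004], 0.21)]
top flip_bar [([0.488, -0.156, 0.088], 0.96), ([0.548, 0.387, -0.001], 0.32)]
top nest [([0.532, -0.008, 0.083], 0.66), ([0.528, -0.039, 0.076], 0.59)]
top lip []
top lid_hinge [([0.541, 0.023, 0.116], 0.87), ([0.424, -0.354, 0.009], 0.18)]
top lid_bar [([0.559, -0.115, 0.161], 0.8)]
top carrier [([0.244, -0.388, -0.002], 0.93), ([0.46, -0.349, 0.002], 0.69)]
top pocket_round_a [([0.254, -0.421, 0.006], 0.97), ([0.23, -0.351, 0.004], 0.86), ([0.424, -0.355, 0.006], 0.69), ([0.498, -0.334, 0.003], 0.6), ([0.436, 0.326, 0.0], 0.18)]
top pocket_square_a [([0.271, -0.362, 0.006], 0.79), ([0.481, -0.37, 0.004], 0.77), ([0.209, -0.405, 0.004], 0.77), ([0.431, -0.316, 0.005], 0.62)]
top round_1 [([0.544, 0.389, -0.003], 0.6), ([0.541, 0.299, -0.001], 0.41), ([0.53, 0.466, -0.002], 0.4), ([0.72, -0.161, 0.002], 0.36)]
top square_1 [([0.435, 0.327, 0.001], 0.51)]
scene stand [([0.536, -0.006, -0.0], 0.56)]
scene trunnion [([0.536, -0.008, 0.087], 0.62)]
scene flip_bar 
[... 161 characters left out ...]
nge [([0.541, 0.027, 0.108], 0.62)]
scene lid_bar [([0.561, -0.116, 0.161], 0.87)]
scene carrier [([0.24, -0.384, 0.002], 0.81), ([0.458, -0.35, 0.003], 0.76), ([0.545, 0.391, -0.002], 0.61)]
scene pocket_round_a [([0.495, -0.335, 0.008], 0.97), ([0.249, -0.42, 0.007], 0.91), ([0.426, -0.357, 0.008], 0.61), ([0.226, -0.347, 0.004], 0.58)]
scene pocket_square_a [([0.48, -0.371, 0.004], 0.82), ([0.215, -0.404, 0.007], 0.82), ([0.266, -0.365, 0.005], 0.71)]
scene round_1 [([0.544, 0.299, -0.002], 0.59), ([0.527, 0.469, 0.001], 0.58), ([0.546, 0.391, -0.005], 0.42)]
scene square_1 [([0.439, 0.324, -0.001], 0.38)]
1.3
top [0.25279898 0.07344371 1.37451727]
scene [1.29606673 0.43956287 0.80116329]
```

View pics/t0.png

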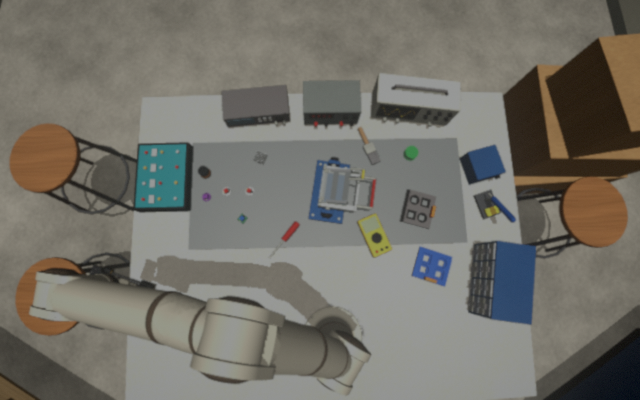

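View pics/s0.png

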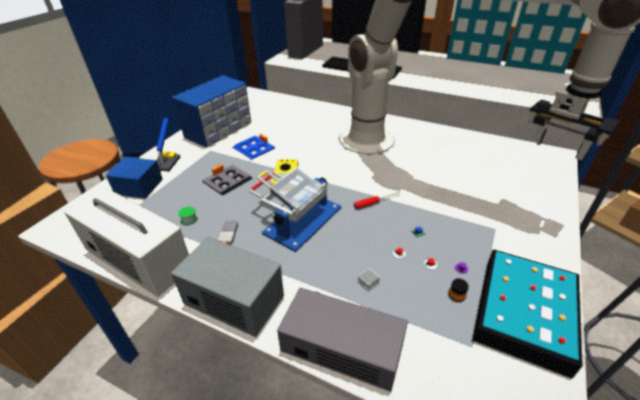

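```bash
cat >> h.py <<'E'
def yaw():
    w,x,y,z=manip.sense()['orientation'];# direction of tool y in world
    return np.arctan2(1-2*(x*x+z*z),2*(x*y-w*z))
def st():
    s=manip.sense();print('t',round(s['clock'],2),'tcp',np.round(s['tcp_pos'],4),'ty_yaw',round(yaw(),4),'w',round(s['gripper_width']*92,1),'F',np.round(s['ft_force'],1),'gf',round(s['grasp_force'],1),'q',np.round(s['joint_pos'],2))
E
python3 - <<'E'
from h import *
st();print(np.round(manip.sense()['orientation'],3)); k=manip.calibration('wrist');C=-np.array(k['R']).T@k['t'];print(C,np.array(k['R']).round(3),k['mtx'],k['k1'])
E
```

```text
t 1.3 tcp [0.2049 0.6169 0.2268] ty_yaw 1.2501 w 91.9 F [ 0.  -0.   0.3] gf 0.0 q [-0.99  0.5  -0.43  1.55  0.22  1.14 -0.21]
[-0.     0.16   0.987  0.   ]
[0.12909169 0.64286788 0.38631294] [[ 0.315  0.949 -0.001]
 [ 0.907 -0.3    0.294]
 [ 0.279 -0.093 -0.956]] [[332.89979726   0.         316.31765447]
 [  0.         332.89979726 201.46685157]
 [  0.           0.           1.        ]] -0.02317035644991426
```

Request:
jog_arm([
  [[0.03,-0.06,0.04],-0.1],
  [[0.06,-0.12,0.08],-0.2],
  [[0.08,-0.18,0.12],-0.2],
  [[0.1,-0.24,0.13],-0.2],
  [[0.13,-0.3,0.13],-0.2],
  [[0.16,-0.35,0.13],-0.2],
  [[0.18,-0.4,0.13],-0.2],
  [[0.21,-0.45,0.13],-0.2],
  [[0.23,-0.5,0.13],-0.2],
  [[0.25,-0.56,0.13],-0.2],
  [[0.27,-0.62,0.13],-0.2],
  [[0.28,-0.66,0.13],-0.2],
])

```text
clock: 2.8
tcp_pos: [0.4854, -0.045, 0.3571]
orientation: [0.001, 0.257, 0.966, 0.0]
ft_force: [1.4, -0.1, 0.5]
gripper_width: 0.994
grasp_force: 0.0
```

```bash
python3 - <<'E'
from h import *
pic('wrist','w1.png');st()
for n in ['trunnion','flip_bar','nest','lip','lid_hinge','lid_bar']:
    print(n,[(np.round(d['xyz'],4).tolist(),round(d['confidence'],2)) for d in manip.tip_of('wrist',n)[:3]])
E
```

```text
t 2.85 tcp [ 0.4863 -0.0551  0.3571] ty_yaw 1.0398 w 91.8 F [ 1.2 -7.6  1.8] gf 0.0 q [-0.1   0.07  0.17  1.79 -0.01  1.29  1.1 ]
trunnion [([0.4868, -0.153, 0.0863], 0.15)]
flip_bar [([0.4872, -0.1504, 0.0877], 0.78)]
nest [([0.5562, -0.1182, 0.1607], 0.42)]
lip [([0.5359, 0.0153, 0.0871], 0.72)]
lid_hinge []
lid_bar [([0.5578, -0.1183, 0.1563], 0.79), ([0.4834, -0.3776, 0.0098], 0.57)]
```

View pics/w1.png

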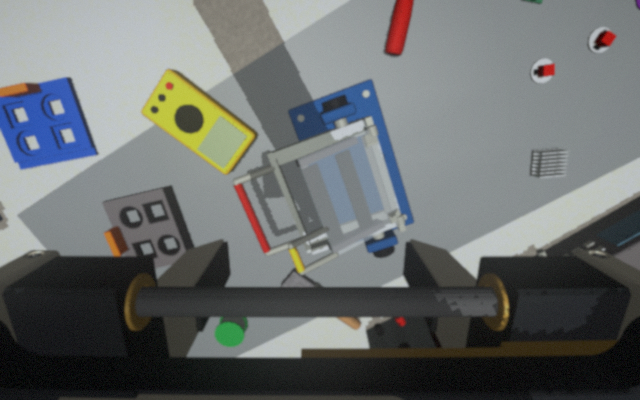

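Request:
jog_arm([
  [[0.02,-0.02,-0.03],0.12],
  [[0.04,-0.04,-0.06],0.24],
  [[0.06,-0.06,-0.1],0.356],
  [[0.074,-0.073,-0.14],0.356],
  [[0.074,-0.073,-0.16],0.356],
  [[0.074,-0.073,-0.16],0.356],
  [[0.074,-0.073,-0.16],0.356],
], gripper=0.56)

```text
clock: 4.03
tcp_pos: [0.5597, -0.1149, 0.1978]
orientation: [0.001, 0.081, 0.997, 0.0]
ft_force: [0.2, 0.2, 0.2]
gripper_width: 0.437
grasp_force: 0.0
```

```bash
python3 - <<'E'
from h import *
pic('wrist','w2.png');st()
for n in ['flip_bar','nest','lip','lid_hinge','lid_bar']:
    print(n,[(np.round(d['xyz'],4).tolist(),round(d['confidence'],2)) for d in manip.tip_of('wrist',n)[:3]])
s=manip.sense()['tcp_pos'];print(proj('wrist',s),proj('wrist',[.559,-.116,.16]))
E
```

```text
t 4.08 tcp [ 0.5599 -0.1152  0.1983] ty_yaw 1.4076 w 40.7 F [-0.   0.4  0.5] gf 0.0 q [ 0.01  0.36  0.18  1.8  -0.07  0.99  1.63]
flip_bar [([0.489, -0.1535, 0.0875], 0.79)]
nest [([0.5604, -0.1163, 0.1602], 0.48)]
lip [([0.5346, 0.0141, 0.0843], 0.97)]
lid_hinge [([0.5388, 0.0247, 0.1113], 0.85), ([0.5622, -0.1164, 0.1592], 0.73)]
lid_bar [([0.5584, -0.1149, 0.1574], 0.64)]
[314.8 257.4] [315.1 229.9]
```

View pics/w2.png

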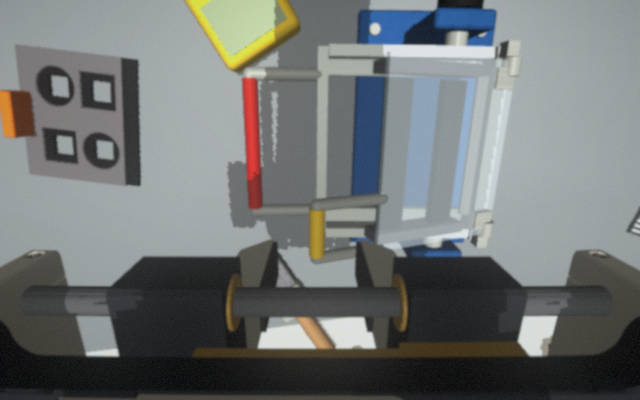

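Request:
jog_arm([
  [[0,0,-0.025],0],
  [[0,0,-0.05],0],
  [[0,0,-0.05],0],
])

```text
clock: 4.7
tcp_pos: [0.5579, -0.116, 0.1454]
orientation: [-0.001, 0.082, 0.997, 0.0]
ft_force: [0.1, 0.6, -0.6]
gripper_width: 0.442
grasp_force: 0.0
```

Request:
jog_arm([
  [[0,0,0],0],
  [[0,0,0],0],
  [[0,0,0],0],
  [[0,0,0],0],
  [[0,0,0],0],
], gripper=1, force=25)

```text
clock: 5.32
tcp_pos: [0.5595, -0.115, 0.1472]
orientation: [0.0, 0.082, 0.997, 0.001]
ft_force: [0.8, 3.6, 2.0]
gripper_width: 0.094
grasp_force: 25.0
```

```bash
python3 - <<'E'
from h import *
st()
E
```

```text
t 5.33 tcp [ 0.5595 -0.115   0.1472] ty_yaw 1.4069 w 8.7 F [0.8 3.6 2. ] gf 25.0 q [ 0.02  0.42  0.17  1.84 -0.09  0.89  1.64]
```

Request:
jog_arm([
  [[0.001,0.007,0.016],0],
  [[0.003,0.016,0.032],0],
  [[0.005,0.0295,0.049],0],
  [[0.008,0.045,0.0635],0],
  [[0.011,0.062,0.0755],0],
  [[0.0145,0.0815,0.085],0],
  [[0.018,0.102,0.091],0],
  [[0.0215,0.1225,0.094],0],
  [[0.0255,0.1435,0.094],0],
  [[0.029,0.1645,0.091],0],
  [[0.0325,0.1845,0.0845],0],
  [[0.036,0.2035,0.075],0],
])

```text
clock: 6.82
tcp_pos: [0.5954, 0.0882, 0.2228]
orientation: [0.001, 0.082, 0.997, -0.0]
ft_force: [0.2, -3.5, 3.6]
gripper_width: 0.098
grasp_force: 25.0
```

Request:
jog_arm([
  [[0.0015,0.009,-0.006],0],
  [[0.003,0.0175,-0.012],0],
  [[0.0045,0.026,-0.0195],0],
  [[0.006,0.033,-0.027],0],
  [[0.006,0.033,-0.027],0],
])

```text
clock: 7.45
tcp_pos: [0.6007, 0.1219, 0.1936]
orientation: [-0.0, 0.082, 0.997, 0.001]
ft_force: [2.3, 1.0, -2.3]
gripper_width: 0.108
grasp_force: 2.5
```

```bash
python3 - <<'E'
from h import *
st()
pic('scene','s1.png',(220,140,420,290),3)
E
```

```text
t 7.45 tcp [0.6007 0.1219 0.1936] ty_yaw 1.4071 w 9.9 F [ 2.3  1.  -2.3] gf 2.5 q [-0.31  0.43  0.09  1.69 -0.04  1.02  1.2 ]
```

View pics/s1.png

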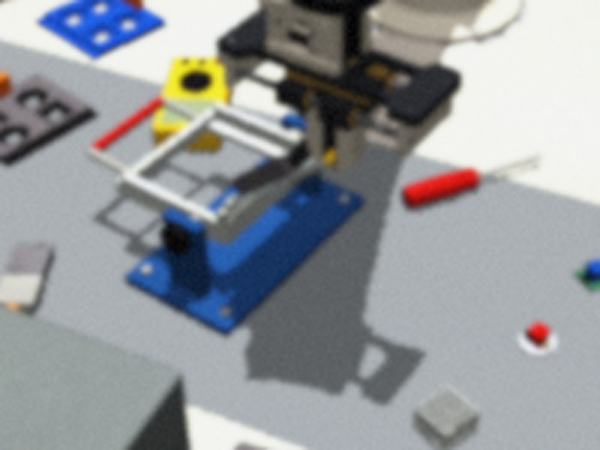

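Request:
jog_arm([
  [[0,0,0],0],
  [[0,0,0],0],
  [[0,0,0.03],0],
  [[0,0,0.08],0],
], gripper=0.62)

```text
clock: 8.0
tcp_pos: [0.599, 0.1196, 0.2734]
orientation: [-0.003, 0.083, 0.997, -0.001]
ft_force: [0.6, 0.4, -0.4]
gripper_width: 0.377
grasp_force: 0.0
```

Request:
jog_arm([
  [[0,-0.04,0.02],-0.15],
  [[-0.02,-0.08,0.02],-0.32],
  [[-0.035,-0.13,0.02],-0.49],
  [[-0.05,-0.18,0.01],-0.66],
  [[-0.07,-0.23,0.0],-0.83],
  [[-0.09,-0.28,-0.01],-1.0],
  [[-0.11,-0.33,-0.02],-1.17],
  [[-0.125,-0.38,-0.025],-1.34],
  [[-0.14,-0.42,-0.025],-1.51],
  [[-0.151,-0.45,-0.025],-1.677],
  [[-0.151,-0.45,-0.025],-1.677],
  [[-0.151,-0.45,-0.025],-1.677],
], gripper=0.3)

```text
clock: 9.5
tcp_pos: [0.4501, -0.3287, 0.2495]
orientation: [-0.001, 0.796, 0.606, 0.0]
ft_force: [-0.2, 1.1, 0.2]
gripper_width: 0.702
grasp_force: 0.0
```

```bash
python3 - <<'E'
from h import *
pic('wrist','w3.png');st()
for n in ['carrier','pocket_round_a','pocket_square_a','lid_bar','lip','lid_hinge']:
    print(n,[(np.round(d['xyz'],4).tolist(),round(d['confidence'],2)) for d in manip.tip_of('wrist',n)[:5]])
manip.read_camera('scene')
for n in ['lid_bar','lid_hinge','lip','nest','flip_bar','trunnion']:
    print('scene',n,[(np.round(d['xyz'],4).tolist(),round(d['confidence'],2)) for d in manip.tip_of('scene',n)[:3]])
E
```

```text
t 9.55 tcp [ 0.4505 -0.3282  0.2495] ty_yaw -0.268 w 64.3 F [ 0.7  1.1 -0.1] gf 0.0 q [ 0.11  0.31  0.58  1.79 -0.19  1.09  0.49]
carrier [([0.2387, -0.3819, -0.0014], 0.92), ([0.4581, -0.343, 0.0022], 0.62)]
pocket_round_a [([0.2516, -0.42, 0.0092], 0.91), ([0.4939, -0.3334, 0.0074], 0.8), ([0.2333, -0.3482, 0.0061], 0.59)]
pocket_square_a [([0.4803, -0.3733, 0.0061], 0.9), ([0.2124, -0.4088, 0.0027], 0.67), ([0.4349, -0.3159, 0.0024], 0.64)]
lid_bar []
lip []
lid_hinge []
scene lid_bar [([0.5352, -0.0044, -0.0021], 0.75), ([0.6019, 0.119, 0.2043], 0.66)]
scene lid_hinge [([0.5396, 0.0237, 0.1095], 0.56)]
scene lip [([0.5405, 0.0092, 0.0841], 0.73), ([0.4915, -0.1557, 0.085], 0.37), ([0.5446, 0.3021, -0.0012], 0.34)]
scene nest [([0.5264, -0.0387, 0.0783], 0.59), ([0.4363, 0.3245, -0.0011], 0.29), ([0.5425, 0.0243, 0.1083], 0.18)]
scene flip_bar [([0.4899, -0.1598, 0.0846], 0.84)]
scene trunnion [([0.5359, -0.0067, 0.0861], 0.78), ([0.5439, 0.3918, -0.0036], 0.16)]
```

View pics/w3.png

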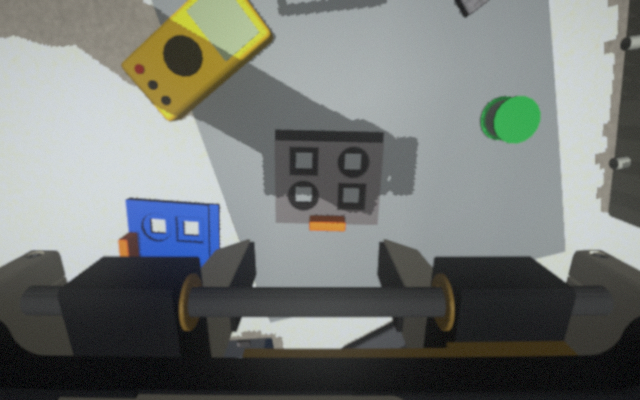

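```bash
python3 - <<'E'
from h import *
im=cv2.imread('pics/w3.png');hsv=cv2.cvtColor(im,cv2.COLOR_BGR2HSV)
m=cv2.inRange(hsv,(5,120,120),(18,255,255));m[:,:280]=0;m[:,380:]=0;m[:200]=0;m[245:]=0
ys,xs=np.nonzero(m);print(xs.min(),xs.max(),ys.min(),ys.max(),len(xs))
c=cv2.minAreaRect(np.c_[xs,ys].astype(np.float32));print(c)
for p in [(xs.min(),ys.max()),(xs.max(),ys.max()),(xs.min(),ys.min()),(xs.max(),ys.min())]: print(p,unproj('wrist',p,.036))
# grey plate: fit
g=cv2.cvtColor(im,cv2.COLOR_BGR2GRAY)
print(g[125:150:1,330]); print(g[180,262:290]);print(g[180,370:398]);print(g[212:230,285])
print(unproj('wrist',(330,130.),.005),proj('wrist',[.4445,-.3985,.036]))
E
```

```text
309 344 221 230 337
((326.5, 225.5), (9.0, 35.0), 90.0)
(np.int64(309), np.int64(230)) [ 0.4224 -0.3952  0.036 ]
(np.int64(344), np.int64(230)) [ 0.463  -0.4064  0.036 ]
(np.int64(309), np.int64(221)) [ 0.4255 -0.384   0.036 ]
(np.int64(344), np.int64(221)) [ 0.4658 -0.3952  0.036 ]
[108 108 107 104 101  88  60  50  47  48  43  44  40  42  42  47  61  77
  84  83  86  83  86  83  81]
[161 146 122 112 107 105 106 108 104 106 103 106 102  91  89  86  87  85
  86  85  84  85  83  84  86  85  84  82]
[ 83  84  83  84  83  82  83  83  82  86  91 100 103 105 105 104 111 124
 139 133 119 108 105 105 103 104 105 103]
[128 131 128 129 129 127 132 129 128 131 137 156 163 167 167 167 165 167]
[ 0.4775 -0.2904  0.005 ] [327.5 227.9]
```

Request:
jog_arm([
  [[-0.003,-0.03,-0.05],0],
  [[-0.006,-0.066,-0.1],0],
  [[-0.006,-0.066,-0.15],0],
  [[-0.006,-0.066,-0.19],0],
  [[-0.006,-0.066,-0.215],0],
  [[-0.006,-0.066,-0.23],0],
  [[-0.006,-0.066,-0.237],0],
  [[-0.006,-0.066,-0.237],0],
])

```text
clock: 11.2
tcp_pos: [0.4442, -0.3959, 0.0131]
orientation: [0.0, 0.796, 0.605, 0.0]
ft_force: [-0.1, -0.1, 0.6]
gripper_width: 0.7
grasp_force: 0.0
```

Request:
jog_arm([
  [[0,0,0],0],
  [[0,0,0],0],
  [[0,0,0],0],
  [[0,0,0],0],
  [[0,0,0],0],
], gripper=1, force=30)

```text
clock: 11.82
tcp_pos: [0.4444, -0.3959, 0.0135]
orientation: [0.0, 0.796, 0.605, 0.0]
ft_force: [-0.4, -0.1, 5.9]
gripper_width: 0.473
grasp_force: 30.0
```

Request:
jog_arm([
  [[0,0,0.01],0],
  [[0,0,0.03],0],
  [[0,0,0.06],0],
  [[0,0,0.1],0],
  [[0,0,0.13],0],
  [[0,0,0.13],0],
  [[0,0,0.13],0],
])

```text
clock: 12.7
tcp_pos: [0.4436, -0.3951, 0.1424]
orientation: [-0.0, 0.796, 0.605, 0.0]
ft_force: [-0.0, 0.4, -3.1]
gripper_width: 0.477
grasp_force: 30.0
```

```bash
python3 - <<'E'
from h import *
st();pic('wrist','w4.png')
a=manip.read_camera('scene');cv2.imwrite('pics/s2.png',cv2.resize(a[100:250,150:350,::-1],None,fx=2,fy=2,interpolation=cv2.INTER_CUBIC))
w=cv2.imread('pics/w4.png');s=cv2.imread('pics/s2.png');cv2.imwrite('pics/c1.png',np.vstack([w,cv2.copyMakeBorder(s,0,0,0,240,0)])[:700])
b=cv2.imread('pics/c1.png');cv2.imwrite('pics/c1.png',cv2.resize(b,None,fx=.85,fy=.85))
E
```

```text
t 12.7 tcp [ 0.4436 -0.3951  0.1424] ty_yaw -0.2708 w 43.9 F [-0.   0.4 -3.1] gf 30.0 q [ 0.27  0.51  0.55  1.8  -0.33  0.92  0.69]
```

View pics/c1.png

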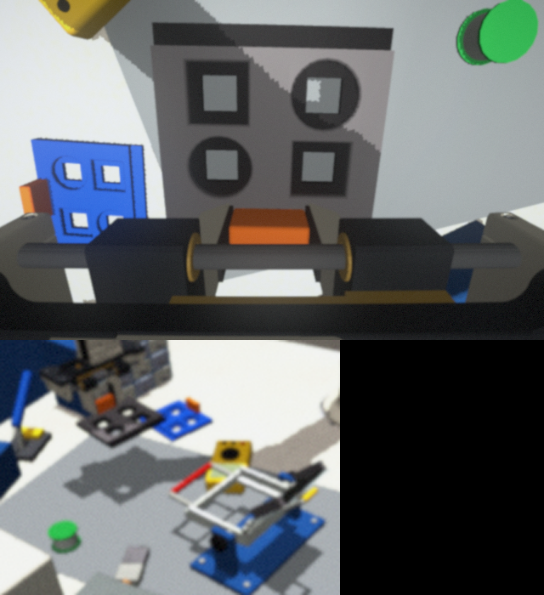

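```bash
cat >> h.py <<'E'
def carrier_pose(uv,obj):
    k=manip.calibration('wrist');uv=np.array(uv,float)
    ok,r,t=cv2.solvePnP(np.array(obj,float),uv,np.array(k['mtx']),np.array([k['k1'],0,0,0.]),flags=cv2.SOLVEPNP_ITERATIVE)
    R=np.array(k['R']).T;Rw=R@cv2.Rodrigues(r)[0];p=R@(t[:,0]-k['t'])
    e=cv2.projectPoints(np.array(obj,float),r,t,np.array(k['mtx']),np.array([k['k1'],0,0,0.]))[0][:,0]-uv
    print('err',e.round(1).tolist())
    print('pos',p.round(4),'yaw',np.arctan2(Rw[1,0],Rw[0,0]).round(3),'ydir',Rw[:,1].round(3),'xdir',Rw[:,0].round(3),'tongue edge',(p+Rw[:,1]*.058).round(4),'rib',(p+Rw@[0,-.052,.023]).round(4));return p,Rw
E
python3 - <<'E'
from h import *
st()
carrier_pose([(176.5,28),(461,34),(180,54),(462,59),(258.8,109.4),(380,112),(258.8,195.3),(375,196.5)],
 [(-.065,.058,.005),(.065,.058,.005),(-.065,.046,.01),(.065,.046,.01),(-.03,.0215,.004),(.03,.0215,.004),(-.03,-.0215,.004),(.03,-.0215,.004)])
E
```

```text
t 12.8 tcp [ 0.4431 -0.3948  0.1414] ty_yaw -0.2709 w 43.8 F [-0.2  1.  -2.7] gf 30.0 q [ 0.27  0.51  0.55  1.8  -0.33  0.92  0.69]
err [[2.8, -0.6], [-0.4, -0.8], [-2.7, -0.3], [-0.1, 0.3], [-0.8, 0.9], [0.1, 0.4], [1.7, -0.1], [-0.4, 0.2]]
pos [ 0.4579 -0.3437  0.1286] yaw -0.287 ydir [ 0.283  0.959 -0.021] xdir [ 0.959 -0.283 -0.011] tongue edge [ 0.4743 -0.2881  0.1274] rib [ 0.4436 -0.3932  0.1527]
```

Request:
jog_arm([
  [[0,0,0],0],
  [[0,0,0],0],
  [[0,0,0],0],
], force=10)

```text
clock: 13.18
tcp_pos: [0.4437, -0.3956, 0.1424]
orientation: [-0.0, 0.796, 0.605, -0.0]
ft_force: [-0.1, -0.1, -2.2]
gripper_width: 0.478
grasp_force: 10.0
```

```bash
cat > trk.py <<'E'
from h import *
OBJ=[(-.065,.058,.005),(.065,.058,.005),(-.065,.046,.01),(.065,.046,.01),(-.03,.0215,.004),(.03,.0215,.004),(-.03,-.0215,.004),(.03,-.0215,.004)]
UV=[(176.5,28),(461,34),(180,54),(462,59),(258.8,109.4),(380,112),(258.8,195.3),(375,196.5)]
def setup():
    k=manip.calibration('wrist');K=np.array(k['mtx']);D=np.array([k['k1'],0,0,0.])
    ok,r,t=cv2.solvePnP(np.array(OBJ),np.array(UV),K,D)
    return K,D,r,t
def droop(name):
    K,D,r,t=setup()
    ref=cv2.cvtColor(cv2.imread('pics/w4.png'),cv2.COLOR_BGR2GRAY)
    now=cv2.cvtColor(manip.read_camera('wrist'),cv2.COLOR_RGB2GRAY);cv2.imwrite('pics/'+name,now)
    # pockets' rims and plate corners on the top face z=10 mm, projected from the reference pose
    pts=[]
    for sx,sy,sq in[(-1,1,1),(1,1,0),(-1,-1,0),(1,-1,1)]:
        if sq:
            pts+=[(sx*.03+a*.017,sy*.0215+b*.017,.01) for a in(-1,1) for b in(-1,1)]
        else: pts+=[(sx*.03+.019*np.cos(q),sy*.0215+.019*np.sin(q),.01) for q in np.arange(0,6.28,.785)]
    pts+=[(-.065,.046,.01),(.065,.046,.01),(-.065,.058,.005),(.065,.058,.005)]
    O=np.array(pts);p0=cv2.projectPoints(O,r,t,K,D)[0].astype(np.float32)
    p1,s,e=cv2.calcOpticalFlowPyrLK(ref,now,p0,None,winSize=(25,25),maxLevel=4)
    b,s2,_=cv2.calcOpticalFlowPyrLK(now,ref,p1,None,winSize=(25,25),maxLevel=4)
    g=(s[:,0]>0)&(np.linalg.norm((b-p0)[:,0],axis=1)<1.5)
    ok,r1,t1,inl=cv2.solvePnPRansac(O[g],p1[g],K,D,rvec=r.copy(),tvec=t.copy(),useExtrinsicGuess=True,reprojectionError=3,iterationsCount=300)
    k=manip.calibration('wrist');R=np.array(k['R']).T;Rw=R@cv2.Rodrigues(r1)[0];p=R@(t1[:,0]-k['t'])
    print('pts',g.sum(),'inl',len(inl),'shift px',np.median((p1-p0)[g][:,0],axis=0).round(1))
    print('droop deg',np.degrees(np.arcsin(-Rw[2,1])).round(1),'yaw',np.arctan2(Rw[1,0],Rw[0,0]).round(3),'roll z of x',Rw[2,0].round(3),'pos',p.round(4),'tongue edge',(p+Rw[:,1]*.058).round(4),'rib',(p+Rw@[0,-.052,.023]).round(4))
    st()
E
python3 - <<'E'
from trk import *
droop('d1.png')
E
```

```text
pts 28 inl 26 shift px [-0.2  0.5]
droop deg 2.6 yaw -0.284 roll z of x -0.01 pos [ 0.4584 -0.3451  0.1289] tongue edge [ 0.4746 -0.2894  0.1263] rib [ 0.4444 -0.394   0.1542]
t 13.22 tcp [ 0.4438 -0.3956  0.1425] ty_yaw -0.2711 w 44.2 F [ 1.4  0.  -1.7] gf 10.0 q [ 0.27  0.51  0.55  1.79 -0.33  0.92  0.69]
```

Tracker works; force 10 barely droops it. Lower further.

Request:
jog_arm([
  [[0,0,0],0],
  [[0,0,0],0],
], force=5)

```text
clock: 13.48
tcp_pos: [0.4439, -0.3957, 0.1427]
orientation: [0.0, 0.796, 0.605, -0.0]
ft_force: [0.3, -0.3, -2.2]
gripper_width: 0.477
grasp_force: 5.0
```

```bash
python3 - <<'E'
from trk import *
droop('d2.png')
E
```

```text
Traceback (most recent call last):
  File "trk.py", line 23, in droop
    ok,r1,t1,inl=cv2.solvePnPRansac(O[g],p1[g],K,D,rvec=r.copy(),tvec=t.copy(),useExtrinsicGuess=True,reprojectionError=3,iterationsCount=300)
                 ~~~~~~~~~~~~~~~~~~^^^^^^^^^^^^^^^^^^^^^^^^^^^^^^^^^^^^^^^^^^^^^^^^^^^^^^^^^^^^^^^^^^^^^^^^^^^^^^^^^^^^^^^^^^^^^^^^^^^^^^^^^^^
cv2.error: OpenCV(4.12.0) /io/opencv/modules/calib3d/src/solvepnp.cpp:239: error: (-215:Assertion failed) npoints >= 4 && npoints == std::max(ipoints.checkVector(2, CV_32F), ipoints.checkVector(2, CV_64F)) in function 'solvePnPRansac'
```

Request:
jog_arm([
  [[0,0,0],0],
  [[0,0,0],0],
], force=30)

```text
clock: 13.78
tcp_pos: [0.4439, -0.3956, 0.1428]
orientation: [-0.0, 0.796, 0.605, 0.0]
ft_force: [0.4, 0.6, -2.2]
gripper_width: 0.478
grasp_force: 30.0
```

```bash
python3 - <<'E'
from h import *
st();pic('wrist','w5.png')
E
```

```text
t 13.78 tcp [ 0.4439 -0.3956  0.1428] ty_yaw -0.271 w 44.0 F [ 0.4  0.6 -2.2] gf 30.0 q [ 0.27  0.51  0.55  1.79 -0.33  0.92  0.69]
```

View pics/w5.png

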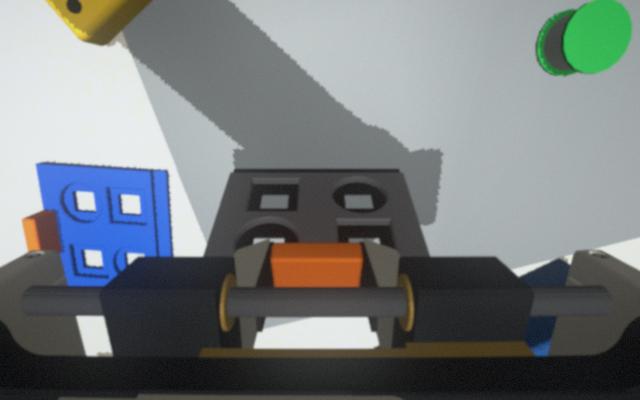

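Request:
jog_arm([
  [[0,0,-0.02],0],
  [[0,0,-0.04],0],
  [[0,0,-0.05],0],
  [[0,0,-0.06],0],
  [[0,0,-0.068],0],
  [[0,0,-0.076],0],
  [[0,0,-0.084],0],
  [[0,0,-0.092],0],
  [[0,0,-0.097],0],
  [[0,0,-0.097],0],
], force=6)

```text
clock: 15.08
tcp_pos: [0.4435, -0.3947, 0.0446]
orientation: [-0.001, 0.796, 0.605, -0.0]
ft_force: [0.3, -0.1, -0.1]
gripper_width: 0.084
grasp_force: 0.0
```

Request:
jog_arm([
  [[0,0,0],0],
  [[0,0,0],0],
  [[0,0,0.03],0],
  [[0,0,0.07],0],
  [[0,0,0.097],0],
  [[0,0,0.097],0],
  [[0,0,0.097],0],
], force=30)

```text
clock: 15.95
tcp_pos: [0.4438, -0.3951, 0.1423]
orientation: [-0.0, 0.796, 0.605, 0.0]
ft_force: [0.5, 0.7, -0.1]
gripper_width: 0.006
grasp_force: 0.0
```

```bash
python3 - <<'E'
from trk import *
droop('d3.png')
E
```

```text
Traceback (most recent call last):
  File "trk.py", line 23, in droop
    ok,r1,t1,inl=cv2.solvePnPRansac(O[g],p1[g],K,D,rvec=r.copy(),tvec=t.copy(),useExtrinsicGuess=True,reprojectionError=3,iterationsCount=300)
                 ~~~~~~~~~~~~~~~~~~^^^^^^^^^^^^^^^^^^^^^^^^^^^^^^^^^^^^^^^^^^^^^^^^^^^^^^^^^^^^^^^^^^^^^^^^^^^^^^^^^^^^^^^^^^^^^^^^^^^^^^^^^^^
cv2.error: OpenCV(4.12.0) /io/opencv/modules/calib3d/src/solvepnp.cpp:239: error: (-215:Assertion failed) npoints >= 4 && npoints == std::max(ipoints.checkVector(2, CV_32F), ipoints.checkVector(2, CV_64F)) in function 'solvePnPRansac'
```

Request:
jog_arm([
  [[0,0,0.05],0],
  [[0,0.03,0.1],0],
  [[0,0.03,0.1],0],
  [[0,0.03,0.1],0],
], gripper=0.3)

```text
clock: 16.5
tcp_pos: [0.4436, -0.365, 0.2416]
orientation: [-0.001, 0.796, 0.605, -0.0]
ft_force: [-0.8, 0.4, -0.2]
gripper_width: 0.394
grasp_force: 0.0
```

```bash
python3 - <<'E'
from h import *
st();pic('wrist','w6.png')
for n in ['carrier','pocket_round_a','pocket_square_a']:
    print(n,[(np.round(d['xyz'],4).tolist(),round(d['confidence'],2)) for d in manip.tip_of('wrist',n)[:5]])
E
```

```text
t 16.5 tcp [ 0.4436 -0.365   0.2416] ty_yaw -0.2703 w 36.3 F [-0.8  0.4 -0.2] gf 0.0 q [ 0.16  0.36  0.6   1.76 -0.23  1.09  0.57]
carrier [([0.2376, -0.3835, -0.001], 0.9), ([0.4331, -0.4302, 0.0019], 0.63)]
pocket_round_a [([0.4702, -0.4214, 0.0063], 0.79), ([0.3952, -0.4423, 0.0091], 0.72), ([0.2513, -0.4175, 0.0058], 0.63), ([0.2309, -0.348, 0.0056], 0.61)]
pocket_square_a [([0.2699, -0.3623, 0.005], 0.86), ([0.2091, -0.4079, 0.0017], 0.71), ([0.4578, -0.4595, 0.0069], 0.67), ([0.4095, -0.4019, 0.0042], 0.62)]
```

View pics/w6.png

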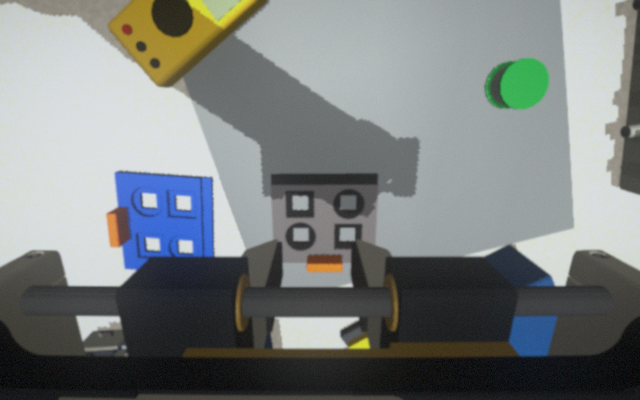

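```bash
python3 - <<'E'
from h import *
im=cv2.imread('pics/w6.png');hsv=cv2.cvtColor(im,cv2.COLOR_BGR2HSV)
m=cv2.inRange(hsv,(5,120,100),(18,255,255));m[:,:290]=0;m[:,360:]=0;m[:240]=0;m[285:]=0
ys,xs=np.nonzero(m);print(xs.min(),xs.max(),ys.min(),ys.max(),len(xs))
P=[unproj('wrist',p,.036) for p in [(xs.min()-.5,ys.max()+.5),(xs.max()+.5,ys.max()+.5),(xs.min()-.5,ys.min()-.5),(xs.max()+.5,ys.min()-.5)]];print(P,np.mean(P,0))
print(unproj('wrist',(325,174.5),.005),unproj('wrist',(272,190),.01),unproj('wrist',(378,190),.01))
E
```

```text
307 341 257 271 407
[array([ 0.3979, -0.4794,  0.036 ]), array([ 0.4393, -0.4909,  0.036 ]), array([ 0.4035, -0.4599,  0.036 ]), array([ 0.4443, -0.4712,  0.036 ])] [ 0.42125 -0.47535  0.036  ]
[ 0.4503 -0.375   0.005 ] [ 0.3834 -0.3753  0.01  ] [ 0.5075 -0.4097  0.01  ]
```

Request:
jog_arm([
  [[-0.012,-0.05,-0.05],0],
  [[-0.024,-0.1,-0.1],0],
  [[-0.024,-0.1145,-0.15],0],
  [[-0.024,-0.1145,-0.185],0],
  [[-0.024,-0.1145,-0.21],0],
  [[-0.024,-0.1145,-0.223],0],
  [[-0.024,-0.1145,-0.23],0],
  [[-0.024,-0.1145,-0.23],0],
])

```text
clock: 17.7
tcp_pos: [0.4201, -0.4803, 0.013]
orientation: [0.0, 0.796, 0.605, 0.0]
ft_force: [0.3, 0.9, -0.2]
gripper_width: 0.7
grasp_force: 0.0
```

Request:
jog_arm([
  [[0,0,0],0],
  [[0,0,0],0],
  [[0,0,0],0],
  [[0,0,0],0],
  [[0,0,0],0],
], gripper=1, force=30)

```text
clock: 18.32
tcp_pos: [0.4205, -0.4805, 0.0136]
orientation: [0.001, 0.796, 0.605, 0.0]
ft_force: [-0.1, 1.0, 6.0]
gripper_width: 0.478
grasp_force: 30.0
```

Request:
jog_arm([
  [[0,0,0.01],0],
  [[0,0,0.03],0],
  [[0,0,0.06],0],
  [[0,0,0.1],0],
  [[0,0,0.13],0],
  [[0,0,0.13],0],
  [[0,0,0.13],0],
])

```text
clock: 19.2
tcp_pos: [0.4196, -0.4795, 0.1424]
orientation: [-0.0, 0.796, 0.605, 0.0]
ft_force: [-0.2, 0.5, -2.0]
gripper_width: 0.478
grasp_force: 30.0
```

```bash
python3 - <<'E'
from trk import *
droop('d4.png')
E
```

```text
pts 22 inl 21 shift px [-1.7 -1. ]
droop deg 1.0 yaw -0.27 roll z of x -0.012 pos [ 0.4333 -0.4277  0.1286] tongue edge [ 0.4488 -0.3718  0.1277] rib [ 0.4198 -0.4775  0.1525]
t 19.25 tcp [ 0.4194 -0.4791  0.1416] ty_yaw -0.2708 w 43.8 F [-0.7  0.6 -1.7] gf 30.0 q [ 0.41  0.59  0.56  1.68 -0.37  0.98  0.83]
```

Request:
jog_arm([
  [[0,0,0],0],
], force=6.5)

```text
clock: 19.38
tcp_pos: [0.4193, -0.4793, 0.1412]
orientation: [-0.001, 0.796, 0.605, -0.0]
ft_force: [-0.5, 0.4, -1.9]
gripper_width: 0.479
grasp_force: 6.5
```

Request:
jog_arm([
  [[0,0,0],0],
  [[0,0,0],0],
], force=30)

```text
clock: 19.62
tcp_pos: [0.4197, -0.48, 0.1422]
orientation: [-0.0, 0.796, 0.605, -0.0]
ft_force: [0.6, -0.8, -2.4]
gripper_width: 0.477
grasp_force: 30.0
```

```bash
python3 - <<'E'
from trk import *
droop('d5.png')
E
```

```text
pts 17 inl 16 shift px [-3.6  7. ]
droop deg 12.2 yaw -0.272 roll z of x -0.035 pos [ 0.4315 -0.4358  0.118 ] tongue edge [ 0.4464 -0.3811  0.1057] rib [ 0.4203 -0.4804  0.1515]
t 19.68 tcp [ 0.4198 -0.4801  0.1424] ty_yaw -0.2711 w 43.8 F [ 0.4 -0.2 -1.8] gf 30.0 q [ 0.41  0.59  0.57  1.68 -0.37  0.98  0.83]
```

Request:
jog_arm([
  [[0,0.01,0.03],0.02],
  [[0.01,0.04,0.06],0.04],
  [[0.02,0.08,0.08],0.06],
  [[0.03,0.12,0.1],0.08],
  [[0.045,0.16,0.107],0.1],
  [[0.055,0.2,0.107],0.1],
  [[0.065,0.24,0.107],0.1],
  [[0.075,0.28,0.107],0.1],
  [[0.085,0.315,0.107],0.1],
  [[0.09,0.335,0.107],0.1],
  [[0.092,0.3455,0.107],0.1],
  [[0.092,0.3455,0.107],0.1],
])

```text
clock: 21.18
tcp_pos: [0.5119, -0.1345, 0.2497]
orientation: [-0.0, 0.765, 0.644, -0.0]
ft_force: [-0.3, -0.6, -2.3]
gripper_width: 0.479
grasp_force: 30.0
```

```bash
cat > fit.py <<'E'
from h import *
from scipy.optimize import least_squares
L={'trunnion':(0,0,0),'flip_bar':(-.02,-.155,0),'nest':(0,-.0345,-.008),'lip':(0,.018,.002),'lid_hinge':(0,.031,.0245),'stand':(0,0,-.085)}
D=[('stand',.535,-.005),('trunnion',.532,-.006),('flip_bar',.488,-.156),('nest',.528,-.039),('lid_hinge',.541,.023),('stand',.536,-.006),('trunnion',.536,-.008),('flip_bar',.490,-.159),('nest',.528,-.039),('lip',.54,.014),('lid_hinge',.541,.027),('flip_bar',.4872,-.1504),('lip',.5359,.0153),('flip_bar',.489,-.1535),('lip',.5346,.0141),('lid_hinge',.5388,.0247),('lid_hinge',.5396,.0237),('lip',.5405,.0092),('nest',.5264,-.0387),('flip_bar',.4899,-.1598),('trunnion',.5359,-.0067)]
def fit(D):
    def f(p):
        c,s=np.cos(p[2]),np.sin(p[2]);r=[]
        for n,x,y in D:
            a,b,_=L[n];r+=[p[0]+c*a-s*b-x,p[1]+s*a+c*b-y]
        return np.array(r)
    o=least_squares(f,[.535,-.0065,-.17],loss='soft_l1',f_scale=.003);J=o.jac;cov=np.linalg.inv(J.T@J)*.0025**2
    print('trunnion,yaw',o.x.round(4),'sd',np.sqrt(np.diag(cov)).round(4));return o.x
E
python3 - <<'E'
from fit import *
from trk import droop
fit(D)
for c in('wrist','top'):
  im=pic(c,c+'_7.png')
  for n in ['lip','lid_hinge','nest','trunnion','flip_bar','lid_bar']:
    r=[d for d in manip.tip_of(c,n) if d['confidence']>.4]
    print(c,n,[(np.round(d['xyz'],4).tolist(),round(d['confidence'],2)) for d in r[:2]])
    if r and n in L:
      if abs(r[0]['xyz'][1])<.2: D.append((n,r[0]['xyz'][0],r[0]['xyz'][1]))
p=fit(D)
st()
E
```

```text
trunnion,yaw [ 0.5346 -0.0057 -0.1698] sd [0.0007 0.0007 0.0086]
wrist lip [([0.5361, 0.0124, 0.0826], 0.89)]
wrist lid_hinge []
wrist nest [([0.3594, -0.1661, 0.0007], 0.7)]
wrist trunnion []
wrist flip_bar []
wrist lid_bar []
top lip [([0.5388, 0.0097, 0.0806], 0.77)]
top lid_hinge [([0.5409, 0.023, 0.1122], 0.66)]
top nest [([0.5322, -0.0411, 0.0759], 0.91), ([0.4348, 0.3261, -0.002], 0.58)]
top trunnion [([0.5356, -0.0062, 0.0823], 0.84)]
top flip_bar [([0.4802, -0.1535, 0.0861], 0.95)]
top lid_bar [([0.5963, 0.1189, 0.2064], 0.98)]
trunnion,yaw [ 0.5347 -0.0061 -0.1754] sd [0.0006 0.0006 0.0084]
t 21.88 tcp [ 0.5119 -0.1346  0.2497] ty_yaw -0.171 w 43.7 F [-0.1 -0.3 -1.6] gf 30.0 q [-0.23  0.25  0.51  1.85 -0.14  1.07  0.17]
```

View pics/wrist_7.png

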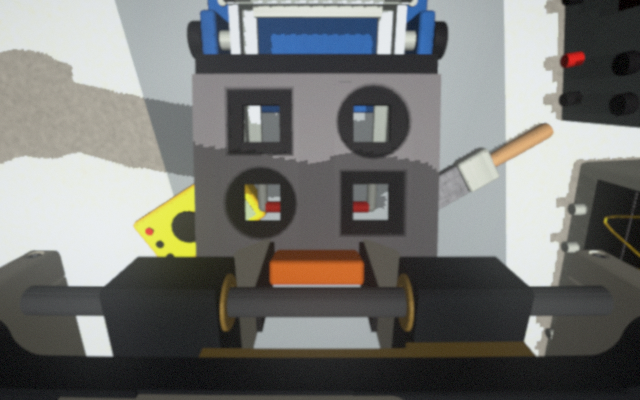

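```bash
python3 - <<'E'
from fit import *
g=cv2.cvtColor(cv2.imread('pics/wrist_7.png'),cv2.COLOR_BGR2GRAY)
for r in(20,30,40): print(r,'L',g[r,215:262].tolist());print(r,'R',g[r,372:425].tolist())
p=np.array([.5347,-.0061,-.1754]);c,s=np.cos(p[2]),np.sin(p[2])
def W(x,y,z): return [p[0]+c*x-s*y,p[1]+s*x+c*y,.085+z]
for y in(-.02,0,.02):
  print(y,[proj('wrist',W(x,y,.010)).tolist() for x in(-.067,.067)])
print(proj('wrist',W(-.055,.018,.002)),proj('wrist',W(.055,.018,.002)),'tool',[proj('wrist',np.array(manip.sense()['tcp_pos'])+[0,0,z]) for z in(0,.02)])
print([ (n,proj('wrist',W(*v)).tolist()) for n,v in [('postL',(-.092,0,.015)),('postR',(.092,0,.015)),('hinge',(0,.031,.0245))]])
E
```

```text
20 L [71, 59, 51, 50, 47, 51, 47, 53, 54, 62, 72, 85, 105, 146, 194, 223, 230, 231, 230, 229, 230, 228, 222, 186, 130, 93, 97, 135, 190, 221, 229, 231, 230, 231, 230, 231, 230, 231, 230, 228, 217, 168, 110, 77, 71, 72, 73]
20 R [66, 64, 63, 67, 69, 80, 118, 167, 203, 223, 230, 233, 233, 232, 231, 234, 233, 231, 231, 219, 170, 112, 86, 104, 160, 213, 227, 232, 231, 232, 232, 232, 231, 216, 163, 113, 88, 71, 56, 45, 36, 33, 38, 36, 36, 34, 45, 60, 76, 88, 95, 99, 98]
30 L [83, 71, 57, 57, 67, 86, 95, 99, 103, 101, 101, 101, 105, 121, 164, 205, 225, 231, 230, 230, 232, 232, 226, 210, 161, 111, 88, 101, 142, 170, 198, 222, 228, 231, 230, 231, 232, 230, 231, 232, 222, 185, 129, 88, 74, 74, 72]
30 R [69, 66, 66, 68, 77, 117, 176, 219, 230, 231, 233, 233, 233, 233, 234, 233, 233, 232, 227, 194, 143, 100, 90, 141, 202, 228, 233, 232, 232, 232, 233, 230, 219, 175, 118, 92, 84, 82, 83, 81, 81, 81, 75, 62, 44, 46, 53, 71, 83, 90, 99, 97, 97]
40 L [92, 82, 74, 99, 155, 193, 211, 214, 212, 214, 214, 213, 213, 215, 219, 225, 230, 231, 232, 233, 230, 231, 231, 222, 191, 137, 99, 93, 118, 165, 204, 225, 231, 232, 231, 233, 232, 232, 231, 232, 230, 215, 164, 105, 78, 70, 72]
40 R [76, 69, 66, 69, 90, 140, 197, 224, 233, 233, 233, 234, 233, 234, 233, 233, 233, 231, 218, 168, 111, 89, 121, 179, 220, 231, 234, 233, 233, 233, 233, 232, 229, 220, 217, 217, 215, 215, 215, 215, 214, 213, 203, 162, 106, 68, 72, 85, 95, 102, 105, 104, 104]
-0.02 [[241.1, 63.3], [393.3, 64.1]]
0 [[239.8, 38.5], [394.9, 39.4]]
0.02 [[238.4, 12.9], [396.5, 13.8]]
[254.4  17.7] [380.5  18.4] tool [array([316.9, 257.9]), array([317. , 277.2])]
[('postL', [209.2, 37.5]), ('postR', [425.5, 38.8]), ('hinge', [317.7, -6.7])]
```

Request:
jog_arm([
  [[0.002,0.012,-0.03],-0.004],
  [[0.004,0.025,-0.06],-0.004],
  [[0.006,0.035,-0.085],-0.004],
  [[0.0074,0.042,-0.105],-0.004],
  [[0.0074,0.042,-0.115],-0.004],
  [[0.0074,0.042,-0.115],-0.004],
  [[0.0074,0.042,-0.115],-0.004],
])

```text
clock: 22.75
tcp_pos: [0.5199, -0.0933, 0.1355]
orientation: [0.001, 0.766, 0.642, 0.0]
ft_force: [-0.1, -0.9, -2.3]
gripper_width: 0.479
grasp_force: 30.0
```

```bash
python3 - <<'E'
from trk import *
droop('d6.png')
p=np.array([.5347,-.0061,-.1754]);c,s=np.cos(p[2]),np.sin(p[2])
q=np.array(manip.sense()['tcp_pos'])[:2]-p[:2];print('tcp in stand',c*q[0]+s*q[1],-s*q[0]+c*q[1])
g=cv2.imread('pics/d6.png',0)
def W(x,y,z): return [p[0]+c*x-s*y,p[1]+s*x+c*y,.085+z]
print('lip edge',[proj('wrist',W(x,.018,.006)).tolist() for x in(-.055,.055)],'tongue pred',[proj('wrist',W(x,.0145,.012)).tolist() for x in(-.065,.065)])
print(g[0:90:2,317].tolist())
E
```

```text
pts 13 inl 11 shift px [-4.4  6. ]
droop deg 11.7 yaw -0.177 roll z of x -0.05 pos [ 0.5275 -0.0483  0.1108] tongue edge [0.5369 0.0077 0.0991] rib [ 0.521  -0.0942  0.1438]
t 22.8 tcp [ 0.52   -0.0933  0.1357] ty_yaw -0.1757 w 43.6 F [-0.9 -0.6 -1.6] gf 30.0 q [-0.24  0.39  0.45  1.96 -0.23  0.83  0.16]
tcp in stand 0.0007540904313810253 -0.08837578287202912
lip edge [[218.4, 51.8], [412.3, 51.9]] tongue pred [[197.9, 57.2], [432.8, 57.4]]
[142, 141, 144, 142, 143, 163, 192, 195, 198, 197, 195, 197, 191, 183, 185, 185, 131, 163, 227, 229, 231, 229, 229, 228, 229, 157, 76, 61, 53, 53, 58, 56, 59, 55, 55, 57, 69, 127, 143, 140, 142, 145, 143, 140, 144]
```

View pics/d6.png

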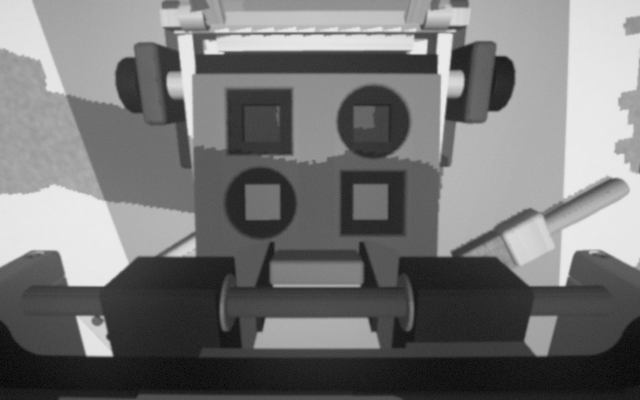

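```bash
python3 - <<'E'
import cv2
g=cv2.imread('pics/d6.png',0)
for r in(60,68,80): print(r,'L',g[r,180:204].tolist(),'R',g[r,430:458].tolist())
from fit import *
p=np.array([.5347,-.0061,-.1754]);c,s=np.cos(p[2]),np.sin(p[2])
def W(x,y,z): return [p[0]+c*x-s*y,p[1]+s*x+c*y,.085+z]
for y in(.0,.01): print([proj('wrist',W(x,y,.010)).round(1).tolist() for x in(-.067,.067)])
E
```

```text
60 L [177, 221, 231, 232, 232, 232, 232, 232, 232, 232, 231, 232, 231, 224, 191, 128, 71, 61, 58, 56, 60, 58, 59, 60] R [47, 45, 48, 43, 45, 51, 68, 124, 192, 226, 235, 233, 235, 234, 235, 234, 234, 234, 229, 206, 141, 77, 43, 40, 43, 40, 42, 42]
68 L [127, 187, 222, 232, 233, 232, 233, 234, 232, 234, 232, 232, 232, 227, 202, 149, 90, 64, 55, 56, 55, 57, 58, 59] R [45, 45, 44, 48, 45, 50, 72, 145, 213, 232, 234, 234, 234, 235, 235, 235, 234, 232, 216, 161, 94, 53, 49, 42, 44, 44, 46, 44]
80 L [208, 213, 224, 230, 232, 232, 232, 233, 233, 232, 228, 212, 172, 148, 140, 140, 143, 141, 138, 141, 138, 136, 136, 140] R [139, 139, 142, 137, 139, 138, 137, 140, 136, 143, 167, 209, 230, 233, 235, 235, 235, 230, 223, 216, 215, 214, 214, 212, 212, 213, 214, 210]
[[198.1, 85.0], [432.7, 85.1]]
[[196.4, 66.3], [434.4, 66.4]]
```

Request:
jog_arm([
  [[-0.0005,0,-0.006],0],
  [[-0.0005,0,-0.012],0],
  [[-0.0005,0,-0.0175],0],
  [[-0.0005,0,-0.0185],0],
  [[-0.0005,0,-0.0185],0],
])

```text
clock: 23.42
tcp_pos: [0.5188, -0.0927, 0.1161]
orientation: [-0.0, 0.766, 0.643, -0.0]
ft_force: [0.2, -0.4, -1.5]
gripper_width: 0.477
grasp_force: 30.0
```

```bash
python3 - <<'E'
from trk import *
droop('d7.png')
g=cv2.imread('pics/d7.png',0)
for r in(60,68): print(r,'L',g[r,180:204].tolist(),'R',g[r,430:458].tolist())
print(g[0:90:2,317].tolist())
E
```

```text
pts 15 inl 14 shift px [-3.4  6.8]
droop deg 12.6 yaw -0.177 roll z of x -0.048 pos [ 0.5263 -0.0478  0.0916] tongue edge [0.5357 0.008  0.0789] rib [ 0.5199 -0.0931  0.1254]
t 23.48 tcp [ 0.5189 -0.0927  0.1162] ty_yaw -0.175 w 43.9 F [-0.3 -0.2 -3. ] gf 30.0 q [-0.23  0.42  0.44  1.98 -0.25  0.79  0.17]
60 L [232, 232, 229, 212, 164, 111, 86, 88, 86, 86, 83, 83, 86, 83, 78, 70, 62, 59, 62, 59, 62, 60, 61, 59] R [48, 49, 47, 46, 46, 50, 68, 115, 153, 146, 108, 84, 82, 79, 80, 78, 80, 77, 78, 87, 118, 174, 223, 233, 234, 234, 234, 235]
68 L [232, 232, 232, 228, 209, 157, 106, 83, 82, 82, 82, 81, 83, 84, 80, 70, 65, 58, 62, 58, 62, 56, 61, 61] R [53, 46, 46, 46, 49, 50, 64, 110, 136, 117, 88, 81, 81, 81, 80, 82, 82, 78, 85, 108, 165, 215, 231, 234, 234, 234, 234, 235]
[153, 188, 195, 195, 196, 199, 197, 195, 190, 185, 209, 221, 188, 104, 181, 226, 229, 230, 229, 228, 229, 231, 227, 140, 70, 71, 68, 60, 57, 53, 52, 54, 57, 54, 52, 54, 72, 124, 143, 143, 145, 144, 143, 143, 139]
```

Request:
jog_arm([
  [[0.0005,0.003,0],0],
  [[0.001,0.006,-0.0005],0],
  [[0.0015,0.0085,-0.001],0],
  [[0.0018,0.0103,-0.001],0],
  [[0.0018,0.0103,-0.001],0],
])

```text
clock: 24.1
tcp_pos: [0.5208, -0.0824, 0.1153]
orientation: [0.0, 0.766, 0.643, 0.0]
ft_force: [1.4, -0.6, -0.9]
gripper_width: 0.476
grasp_force: 30.0
```

```bash
python3 - <<'E'
from trk import *
droop('d8.png')
g=cv2.imread('pics/d8.png',0)
print(g[0:90:2,317].tolist())
E
```

```text
pts 8 inl 8 shift px [-0.8  5. ]
droop deg 10.0 yaw -0.168 roll z of x -0.031 pos [ 0.5283 -0.0368  0.0923] tongue edge [0.5375 0.0196 0.0822] rib [ 0.5214 -0.0835  0.1239]
t 24.15 tcp [ 0.5208 -0.0824  0.1153] ty_yaw -0.1749 w 43.8 F [-0.3 -0.1  0.1] gf 30.0 q [-0.25  0.42  0.44  1.98 -0.25  0.79  0.15]
[168, 170, 169, 166, 152, 146, 144, 147, 146, 146, 144, 148, 153, 187, 198, 200, 199, 201, 200, 201, 197, 190, 207, 220, 176, 159, 227, 231, 233, 232, 231, 230, 232, 226, 129, 64, 85, 136, 145, 146, 144, 143, 147, 148, 145]
```

Request:
jog_arm([
  [[-0.0002,-0.0012,-0.004],0],
  [[-0.0004,-0.0024,-0.007],0],
  [[-0.0007,-0.0037,-0.0105],0],
  [[-0.0009,-0.005,-0.014],0],
  [[-0.0011,-0.0062,-0.0175],0],
  [[-0.0013,-0.0073,-0.021],0],
  [[-0.0015,-0.0083,-0.0245],0],
  [[-0.0015,-0.0083,-0.0245],0],
], force=12)

```text
clock: 25.15
tcp_pos: [0.5191, -0.0904, 0.0906]
orientation: [-0.0, 0.766, 0.643, 0.0]
ft_force: [0.1, 0.2, 0.7]
gripper_width: 0.477
grasp_force: 12.0
```

```bash
python3 - <<'E'
from h import *
st();pic('wrist','w9.png')
g=cv2.imread('pics/w9.png',0);print(g[0:100:2,317].tolist())
E
```

```text
t 25.15 tcp [ 0.5191 -0.0904  0.0906] ty_yaw -0.1748 w 43.9 F [0.1 0.2 0.7] gf 12.0 q [-0.22  0.46  0.42  1.99 -0.27  0.74  0.19]
[196, 196, 196, 195, 184, 184, 205, 223, 219, 137, 94, 195, 228, 228, 231, 230, 228, 228, 229, 230, 231, 182, 77, 69, 70, 72, 72, 93, 151, 160, 161, 161, 164, 162, 161, 161, 160, 160, 163, 158, 161, 160, 159, 158, 159, 160, 158, 158, 157, 156]
```

View pics/w9.png

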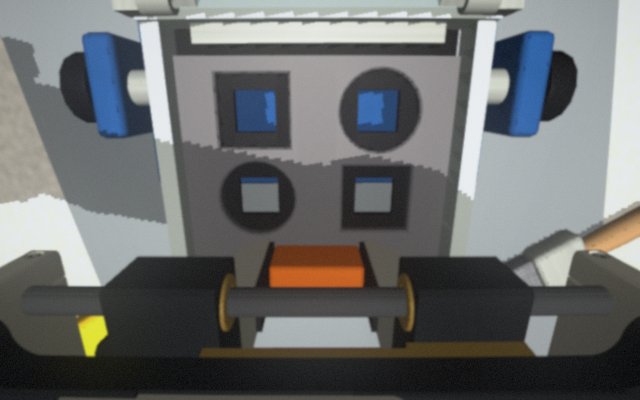

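Request:
jog_arm([
  [[0,0,0],0],
  [[0,0,0],0],
  [[0,0,0],0],
  [[0,0,0.02],0],
  [[0,0,0.06],0],
  [[0,0,0.12],0],
  [[0,0,0.16],0],
  [[0,0,0.16],0],
  [[0,0,0.16],0],
], gripper=0.35)

```text
clock: 26.32
tcp_pos: [0.5186, -0.0904, 0.2502]
orientation: [-0.0, 0.766, 0.643, -0.0]
ft_force: [0.3, -0.4, -0.6]
gripper_width: 0.649
grasp_force: 0.0
```

```bash
cat > pk.py <<'E'
from h import *
P=np.array([.5347,-.0061,-.1754])
def win(im,c0):
    """detect carrier pose in plane z (top face .087) by dark pocket blobs near predicted place; c0=(x,y,yaw)"""
    g=cv2.cvtColor(im,cv2.COLOR_RGB2GRAY)
    k=manip.calibration('wrist')
    # rectify top face z=.087 into an 0.5 mm/px carrier-aligned picture
    c,s=np.cos(c0[2]),np.sin(c0[2]);S=[(-.07,-.07),(.07,-.07),(.07,.07),(-.07,.07)]
    src=np.float32([proj('wrist',[c0[0]+c*a-s*b,c0[1]+s*a+c*b,.087]) for a,b in S])
    dst=np.float32([((a+.07)/.00025,(.07-b)/.00025) for a,b in S])
    return cv2.warpPerspective(g,cv2.getPerspectiveTransform(src,dst),(560,560))
E
python3 - <<'E'
from pk import *
im=pic('wrist','w10.png');st()
o=win(im,(.5285,-.0395,-.1754));cv2.imwrite('pics/rect.png',o)
for n in ['carrier','pocket_round_a','pocket_square_a','lip']:
    print(n,[(np.round(d['xyz'],4).tolist(),round(d['confidence'],2)) for d in manip.tip_of('wrist',n)[:4]])
E
```

```text
t 26.38 tcp [ 0.5182 -0.0904  0.2496] ty_yaw -0.1748 w 59.6 F [-0.3  0.3 -0.1] gf 0.0 q [-0.3   0.24  0.5   1.86 -0.13  1.07  0.07]
carrier [([0.5262, -0.0366, 0.0809], 0.93)]
pocket_round_a [([0.5627, -0.0233, 0.0853], 0.76)]
pocket_square_a [([0.5536, -0.064, 0.0864], 0.93), ([0.5008, -0.011, 0.0812], 0.65)]
lip [([0.5329, 0.0132, 0.086], 0.89)]
```

View pics/rect.png

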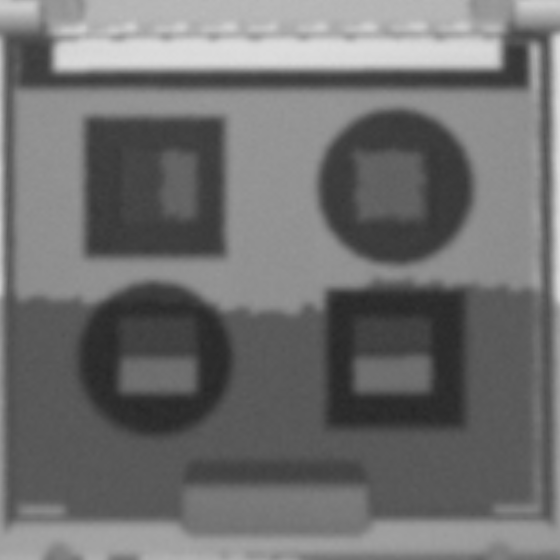

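Request:
jog_arm([
  [[0,0.03,0.02],0],
  [[0,0.07,0.03],0],
  [[0,0.12,0.03],0],
  [[-0.005,0.17,0.03],0],
  [[-0.01,0.22,0.03],0],
  [[-0.015,0.27,0.03],0],
  [[-0.02,0.31,0.01],0],
  [[-0.02,0.33,0],0],
  [[-0.02,0.33,0],0],
  [[-0.02,0.33,0],0],
], gripper=0.5)

```text
clock: 27.82
tcp_pos: [0.5001, 0.237, 0.251]
orientation: [0.001, 0.767, 0.642, -0.0]
ft_force: [0.1, 0.1, 0.1]
gripper_width: 0.499
grasp_force: 0.0
```

```bash
cat > bd.py <<'E'
from h import *
def boards(z=.018):
    im=manip.read_camera('wrist');hsv=cv2.cvtColor(im,cv2.COLOR_RGB2HSV);st();out=[]
    for nm,rs in {'red':[((0,140,110),(7,255,255)),((173,140,110),(180,255,255))],'blue':[((100,120,70),(125,255,255))]}.items():
        m=sum(cv2.inRange(hsv,a,b) for a,b in rs);m[235:]=0
        cs,_=cv2.findContours(m,cv2.RETR_EXTERNAL,cv2.CHAIN_APPROX_NONE)
        for c in cs:
            if not 60<cv2.contourArea(c)<1500: continue
            # brightest part = top face
            mm=np.zeros(m.shape,np.uint8);cv2.drawContours(mm,[c],-1,255,-1);v=hsv[:,:,2]
            pix=np.argwhere(mm>0);val=v[mm>0];t,_=cv2.threshold(val.reshape(-1,1),0,255,cv2.THRESH_OTSU)
            top=pix[val>t][:,::-1]
            Pw=np.array([unproj('wrist',q,z)[:2] for q in top]);r=cv2.minAreaRect((Pw*1000).astype(np.float32))
            Pa=np.array([unproj('wrist',q,z)[:2] for q in pix[:,::-1]]);ra=cv2.minAreaRect((Pa*1000).astype(np.float32))
            print(nm,'top c',np.round(r[0],1),'size',np.round(r[1],1),'ang',round(r[2],1),'| all',np.round(ra[0],1),np.round(ra[1],1),round(ra[2],1),'px',pix.mean(0)[::-1].round(),t)
if __name__=='__main__':
    boards();cv2.imwrite('pics/b.png',manip.read_camera('wrist')[:,:,::-1])
    for n in ['round_1','square_1']:
        print(n,[(np.round(d['xyz'],4).tolist(),round(d['confidence'],2)) for d in manip.tip_of('wrist',n)[:5]])
E
python3 bd.py
```

```text
t 27.88 tcp [0.5002 0.237  0.2513] ty_yaw -0.1783 w 45.6 F [ 0.6 -0.4  0.1] gf 0.0 q [-0.74  0.28  0.3   1.79 -0.09  1.09 -0.59]
red top c [544.1 301.6] size [12.9 12.9] ang 69.1 | all [543.5 301.5] [13.3 13.9] 69.9 px [344. 108.] 189.0
red top c [545.1 389.7] size [13.8 13.8] ang 32.3 | all [544.8 389.2] [14.9 14.5] 32.3 px [332.  24.] 169.0
blue top c [437.6 327.6] size [14.1 14.5] ang 53.3 | all [438.3 327.5] [16.7 15.8] 49.9 px [248. 101.] 161.0
round_1 [([0.5437, 0.3895, 0.0018], 0.7), ([0.5455, 0.3038, -0.0021], 0.58)]
square_1 [([0.4391, 0.3268, -0.002], 0.85)]
```

Request:
jog_arm([
  [[0.02,0.03,-0.05],-0.1],
  [[0.0448,0.062,-0.1],-0.19],
  [[0.0448,0.062,-0.15],-0.19],
  [[0.0448,0.062,-0.2],-0.19],
  [[0.0448,0.062,-0.23],-0.19],
  [[0.0448,0.062,-0.244],-0.19],
  [[0.0448,0.062,-0.244],-0.19],
])

```text
clock: 28.9
tcp_pos: [0.544, 0.3008, 0.0065]
orientation: [0.0, 0.824, 0.567, -0.0]
ft_force: [-0.4, -0.6, 1.1]
gripper_width: 0.5
grasp_force: 0.0
```

Request:
jog_arm([
  [[0,0,0],0],
  [[0,0,0],0],
  [[0,0,0],0],
  [[0,0,0],0],
  [[0,0,0],0],
], gripper=1, force=8)

```text
clock: 29.52
tcp_pos: [0.5443, 0.3017, 0.0075]
orientation: [-0.0, 0.824, 0.567, 0.001]
ft_force: [-1.3, -0.7, 6.0]
gripper_width: 0.17
grasp_force: 8.0
```

Request:
jog_arm([
  [[0,0,0],0],
  [[0,0,0],0],
  [[0,0,0.02],0.18],
  [[0,0,0.02],0.36],
  [[0,0,0.02],0.54],
  [[0,0,0.02],0.72],
  [[0,0,0.02],0.9],
  [[0,0,0.02],1.08],
  [[0,0,0.02],1.26],
  [[0,0,0.02],1.44],
  [[0,0,0.02],1.57],
  [[0,0,0],1.57],
], gripper=0.6)

```text
clock: 31.02
tcp_pos: [0.5454, 0.3019, 0.0073]
orientation: [0.001, 0.183, 0.983, 0.001]
ft_force: [0.0, 0.9, 0.4]
gripper_width: 0.401
grasp_force: 0.0
```

Request:
jog_arm([
  [[0,0,0],0],
  [[0,0,0],0],
  [[0,0,0],0],
  [[0,0,0],0],
  [[0,0,0],0],
  [[0,0,0],0],
], gripper=1)

```text
clock: 31.78
tcp_pos: [0.544, 0.3014, 0.0069]
orientation: [0.0, 0.182, 0.983, 0.0]
ft_force: [0.7, -0.4, -0.1]
gripper_width: 0.171
grasp_force: 8.0
```

```bash
python3 - <<'E'
from h import *
st()
E
```

```text
t 31.77 tcp [0.544  0.3014 0.0069] ty_yaw 1.2049 w 15.7 F [ 0.7 -0.4 -0.1] gf 8.0 q [-0.44  0.7  -0.14  1.76  0.15  0.69  0.54]
```

Request:
jog_arm([
  [[0,0,0],0],
  [[0,0,0],0],
  [[0,0,0.04],-0.1],
  [[0,-0.02,0.09],-0.28],
  [[-0.01,-0.04,0.14],-0.46],
  [[-0.02,-0.062,0.19],-0.64],
  [[-0.03,-0.062,0.23],-0.82],
  [[-0.0448,-0.062,0.244],-1.0],
  [[-0.0448,-0.062,0.244],-1.18],
  [[-0.0448,-0.062,0.244],-1.38],
  [[-0.0448,-0.062,0.244],-1.38],
  [[-0.0448,-0.062,0.244],-1.38],
], gripper=0.6)

```text
clock: 33.28
tcp_pos: [0.499, 0.2394, 0.2506]
orientation: [-0.0, 0.765, 0.644, -0.0]
ft_force: [0.0, -0.1, -0.8]
gripper_width: 0.401
grasp_force: 0.0
```

```bash
python3 -c "
from bd import *
boards();boards()"
```

```text
t 33.33 tcp [0.4991 0.2394 0.2507] ty_yaw -0.172 w 36.7 F [-0.3 -0.  -0. ] gf 0.0 q [-0.58  0.27  0.11  1.79 -0.03  1.09 -0.64]
red top c [544.6 301.9] size [12.9 12.6] ang 68.7 | all [543.9 301.8] [13.5 13.8] 68.7 px [346. 110.] 187.0
red top c [544.9 389.6] size [13.3 13.8] ang 33.0 | all [544.5 388.9] [14.8 14.5] 33.0 px [335.  26.] 168.0
blue top c [437.6 327.5] size [14.6 14.4] ang 49.8 | all [438.1 327.2] [16.2 16.2] 53.6 px [250. 103.] 156.0
t 33.38 tcp [0.4991 0.2393 0.2506] ty_yaw -0.1727 w 36.8 F [-0.   0.4  0.1] gf 0.0 q [-0.58  0.27  0.11  1.79 -0.03  1.09 -0.64]
red top c [544.5 301.8] size [13.3 12.9] ang 68.5 | all [544.  301.8] [13.6 13.8] 68.5 px [346. 109.] 186.0
red top c [545.  389.5] size [13.4 13.8] ang 32.6 | all [544.5 389.2] [14.7 15.2] 33.0 px [335.  26.] 171.0
blue top c [437.4 327.4] size [14.4 14.3] ang 50.5 | all [438.2 327.2] [16.2 16.3] 53.7 px [250. 103.] 157.0
```

Request:
jog_arm([
  [[0.01,0.01,-0.03],0.18],
  [[0.02,0.03,-0.06],0.36],
  [[0.03,0.045,-0.09],0.54],
  [[0.0448,0.062,-0.12],0.72],
  [[0.0448,0.062,-0.15],0.9],
  [[0.0448,0.062,-0.17],1.08],
  [[0.0448,0.062,-0.19],1.26],
  [[0.0448,0.062,-0.21],1.38],
  [[0.0448,0.062,-0.235],1.38],
  [[0.0448,0.062,-0.2445],1.38],
  [[0.0448,0.062,-0.2445],1.38],
])

```text
clock: 34.75
tcp_pos: [0.5435, 0.3011, 0.0056]
orientation: [-0.001, 0.182, 0.983, -0.0]
ft_force: [-0.3, 0.1, 1.6]
gripper_width: 0.404
grasp_force: 0.0
```

Request:
jog_arm([
  [[0,0,0],0],
  [[0,0,0],0],
  [[0,0,0],0],
  [[0,0,0],0],
  [[0,0,0],0],
], gripper=1, force=20)

```text
clock: 35.38
tcp_pos: [0.5445, 0.3017, 0.0072]
orientation: [0.001, 0.182, 0.983, 0.0]
ft_force: [0.6, -0.6, 5.4]
gripper_width: 0.174
grasp_force: 20.0
```

Request:
jog_arm([
  [[0,0,0.04],0],
  [[0,0,0.09],0],
  [[0,0,0.14],-0.1],
  [[0,-0.02,0.19],-0.28],
  [[0.002,-0.05,0.24],-0.45],
  [[0.004,-0.09,0.26],-0.62],
  [[0.006,-0.13,0.26],-0.8],
  [[0.009,-0.17,0.26],-0.97],
  [[0.011,-0.21,0.26],-1.14],
  [[0.013,-0.25,0.26],-1.3],
  [[0.015,-0.29,0.26],-1.38],
  [[0.017,-0.323,0.26],-1.38],
])

```text
clock: 36.88
tcp_pos: [0.5605, -0.0235, 0.2661]
orientation: [0.0, 0.767, 0.642, -0.0]
ft_force: [0.4, -0.6, -0.1]
gripper_width: 0.17
grasp_force: 20.0
```

Request:
jog_arm([
  [[0,0,-0.05],0],
  [[0,0,-0.1],0],
  [[0,0,-0.14],0],
  [[0,0,-0.16],0],
  [[0,0,-0.16],0],
  [[0,0,-0.16],0],
])

```text
clock: 37.62
tcp_pos: [0.5616, -0.0217, 0.1071]
orientation: [0.0, 0.766, 0.643, 0.0]
ft_force: [0.7, 0.0, -0.3]
gripper_width: 0.173
grasp_force: 20.0
```

```bash
python3 - <<'E'
from pk import *
im=pic('wrist','w11.png');st()
p=manip.sense()['tcp_pos']
print('pocket pred px',proj('wrist',[.5610,-.0218,.087]),'tcp',proj('wrist',p))
E
```

```text
t 37.67 tcp [ 0.5619 -0.0217  0.1075] ty_yaw -0.175 w 15.7 F [-0.8 -0.5  0.2] gf 20.0 q [-0.13  0.46  0.15  1.89 -0.09  0.8  -0.1 ]
pocket pred px [315.2 242.6] tcp [316.9 258. ]
```

Request:
jog_arm([
  [[-0.0005,0,-0.006],0],
  [[-0.0005,0,-0.01],0],
  [[-0.0005,0,-0.013],0],
  [[-0.0005,0,-0.015],0],
  [[-0.0005,0,-0.015],0],
  [[-0.0005,0,-0.015],0],
])

```text
clock: 38.42
tcp_pos: [0.5605, -0.0217, 0.0913]
orientation: [0.0, 0.766, 0.643, 0.0]
ft_force: [-0.3, 0.2, -1.4]
gripper_width: 0.173
grasp_force: 20.0
```

```bash
python3 - <<'E'
from h import *
st();pic('wrist','w12.png')
E
```

```text
t 38.42 tcp [ 0.5605 -0.0217  0.0913] ty_yaw -0.175 w 15.9 F [-0.3  0.2 -1.4] gf 20.0 q [-0.13  0.48  0.15  1.9  -0.1   0.76 -0.1 ]
```

Request:
jog_arm([
  [[0,0,-0.0018],0],
  [[0,0,-0.0018],0],
])

```text
clock: 38.72
tcp_pos: [0.5603, -0.0216, 0.0893]
orientation: [-0.0, 0.766, 0.643, -0.0]
ft_force: [0.5, 0.4, -0.3]
gripper_width: 0.172
grasp_force: 20.0
```

Request:
jog_arm([
  [[0,0,0],0],
  [[0,0,0],0],
  [[0,0,0],0],
  [[0,0,0.02],0],
  [[0,0,0.06],0],
  [[0,0,0.11],0],
  [[0,0,0.16],0],
  [[0,0.03,0.175],0],
  [[0,0.07,0.175],0],
], gripper=0.67)

```text
clock: 39.85
tcp_pos: [0.5618, 0.0478, 0.2669]
orientation: [0.001, 0.767, 0.641, 0.002]
ft_force: [1.1, 0.4, 0.6]
gripper_width: 0.33
grasp_force: 0.0
```

Request:
jog_arm([
  [[0.002,0.04,0],0.1],
  [[0.004,0.08,0],0.2],
  [[0.007,0.12,0],0.3],
  [[0.01,0.16,0],0.4],
  [[0.013,0.2,0],0.5],
  [[0.016,0.24,-0.005],0.6],
  [[0.018,0.275,-0.01],0.7],
  [[0.018,0.289,-0.015],0.747],
  [[0.018,0.289,-0.015],0.747],
  [[0.018,0.289,-0.015],0.747],
])

```text
clock: 41.1
tcp_pos: [0.5791, 0.3352, 0.2495]
orientation: [0.0, 0.48, 0.877, -0.001]
ft_force: [1.6, -0.7, -0.3]
gripper_width: 0.331
grasp_force: 0.0
```

```bash
python3 -c "
from bd import *
boards()"
```

```text
t 41.15 tcp [0.5793 0.3351 0.2498] ty_yaw 0.5686 w 30.6 F [-0.1  0.1 -0.6] gf 0.0 q [-0.5   0.48 -0.09  1.48  0.05  1.18 -0.03]
red top c [377.1 144.8] size [12.1 70.6] ang 48.6 | all [378.6 145.7] [18.  71.7] 49.0 px [ 99. 209.] 123.0
red top c [544.9 389.7] size [12.6 12.2] ang 32.7 | all [545.2 389.2] [12.6 13.4] 32.7 px [317. 114.] 208.0
red top c [643.4 586.2] size [11.3  8.6] ang 33.7 | all [643.3 585.5] [12.3  9.6] 33.7 px [495.   4.] 163.0
blue top c [437.5 327.3] size [14.4 14.4] ang 49.8 | all [438.2 327.4] [16.8 16.1] 49.9 px [208. 109.] 169.0
```

Request:
jog_arm([
  [[-0.017,0.026,-0.04],0],
  [[-0.0335,0.052,-0.09],0],
  [[-0.0335,0.052,-0.14],0],
  [[-0.0335,0.052,-0.19],0],
  [[-0.0335,0.052,-0.225],0],
  [[-0.0335,0.052,-0.243],0],
  [[-0.0335,0.052,-0.243],0],
])

```text
clock: 42.02
tcp_pos: [0.5455, 0.3884, 0.0063]
orientation: [0.0, 0.48, 0.878, -0.0]
ft_force: [0.6, -0.8, 0.5]
gripper_width: 0.333
grasp_force: 0.0
```

Request:
jog_arm([
  [[0,0,0],0],
  [[0,0,0],0],
  [[0,0,0],0],
  [[0,0,0],0],
  [[0,0,0.04],0],
  [[0,0,0.09],0],
  [[0,0,0.14],0],
  [[0,0,0.19],0],
  [[0,-0.02,0.24],0],
  [[-0.003,-0.05,0.26],0],
], gripper=1, force=20)

```text
clock: 43.28
tcp_pos: [0.5428, 0.3409, 0.2708]
orientation: [0.001, 0.478, 0.878, 0.003]
ft_force: [0.6, -0.1, -0.9]
gripper_width: 0.169
grasp_force: 20.0
```

Request:
jog_arm([
  [[-0.005,-0.04,0],-0.1],
  [[-0.01,-0.08,0],-0.2],
  [[-0.015,-0.12,0],-0.3],
  [[-0.02,-0.16,0],-0.4],
  [[-0.025,-0.2,0],-0.5],
  [[-0.03,-0.24,0],-0.6],
  [[-0.035,-0.28,0],-0.7],
  [[-0.04,-0.32,0],-0.747],
  [[-0.045,-0.36,0],-0.747],
  [[-0.0476,-0.393,-0.03],-0.747],
  [[-0.0476,-0.393,-0.09],-0.747],
  [[-0.0476,-0.393,-0.14],-0.747],
])

```text
clock: 44.78
tcp_pos: [0.4941, -0.0541, 0.1255]
orientation: [0.0, 0.767, 0.642, 0.001]
ft_force: [1.0, 0.3, -0.4]
gripper_width: 0.169
grasp_force: 20.0
```

Request:
jog_arm([
  [[0,0,-0.02],0],
  [[0,0,-0.02],0],
  [[0,0,-0.02],0],
])

```text
clock: 45.15
tcp_pos: [0.4953, -0.0537, 0.1076]
orientation: [0.001, 0.766, 0.643, 0.001]
ft_force: [-0.2, 0.1, -0.6]
gripper_width: 0.169
grasp_force: 20.0
```

```bash
python3 - <<'E'
from pk import *
im=pic('wrist','w13.png');st()
cv2.imwrite('pics/rect2.png',win(im,(.5277,-.0377,-.1754)))
for n in ['pocket_round_a','round_1','carrier']:
    print(n,[(np.round(d['xyz'],4).tolist(),round(d['confidence'],2)) for d in manip.tip_of('wrist',n)[:4]])
E
```

```text
t 45.2 tcp [ 0.4956 -0.0536  0.1079] ty_yaw -0.1748 w 15.8 F [-0.4 -0.8 -0. ] gf 20.0 q [-0.11  0.37  0.19  2.04 -0.1   0.74 -0.03]
pocket_round_a []
round_1 [([0.5595, -0.0176, 0.0786], 0.83), ([0.4959, -0.0516, 0.1011], 0.82)]
carrier [([0.5239, -0.0367, 0.0802], 0.56), ([0.7142, -0.1606, -0.0029], 0.28)]
```

Request:
jog_arm([
  [[0,0,-0.006],0],
  [[0,0,-0.01],0],
  [[0,0,-0.013],0],
  [[0,0,-0.015],0],
  [[0,0,-0.015],0],
  [[0,0,-0.015],0],
])

```text
clock: 46.1
tcp_pos: [0.4944, -0.0537, 0.0915]
orientation: [0.0, 0.766, 0.643, 0.0]
ft_force: [0.2, 0.4, -1.3]
gripper_width: 0.171
grasp_force: 20.0
```

```bash
python3 - <<'E'
from h import *
st()
E
```

```text
t 46.1 tcp [ 0.4944 -0.0537  0.0915] ty_yaw -0.175 w 15.8 F [ 0.2  0.4 -1.3] gf 20.0 q [-0.1   0.39  0.19  2.05 -0.11  0.7  -0.02]
```

Request:
jog_arm([
  [[0,0,-0.0018],0],
  [[0,0,-0.0018],0],
])

```text
clock: 46.35
tcp_pos: [0.4946, -0.0537, 0.0902]
orientation: [0.0, 0.766, 0.643, 0.0]
ft_force: [-1.7, -0.4, 4.7]
gripper_width: 0.173
grasp_force: 20.0
```

Request:
jog_arm([
  [[0,0,0],0],
  [[0,0,0],0],
  [[0,0,0],0],
  [[0,0,0.02],0],
  [[0,0,0.06],0],
  [[0,0,0.11],0],
  [[0,0,0.16],0],
  [[0,0.03,0.175],0],
  [[-0.01,0.07,0.175],0],
], gripper=0.67)

```text
clock: 47.48
tcp_pos: [0.4859, 0.0163, 0.2666]
orientation: [0.001, 0.767, 0.642, 0.002]
ft_force: [0.0, -0.1, -0.4]
gripper_width: 0.333
grasp_force: 0.0
```

Request:
jog_arm([
  [[-0.012,0.04,0],-0.08],
  [[-0.024,0.08,0],-0.16],
  [[-0.036,0.12,0],-0.24],
  [[-0.048,0.16,0],-0.32],
  [[-0.06,0.2,0],-0.4],
  [[-0.072,0.235,-0.01],-0.505],
  [[-0.0855,0.2626,-0.015],-0.505],
  [[-0.0855,0.2626,-0.015],-0.505],
  [[-0.0855,0.2626,-0.015],-0.505],
])

```text
clock: 48.6
tcp_pos: [0.3992, 0.2782, 0.2495]
orientation: [0.0, 0.903, 0.431, -0.0]
ft_force: [-0.1, -0.3, -0.1]
gripper_width: 0.329
grasp_force: 0.0
```

```bash
python3 -c "
from bd import *
boards()"
```

```text
t 48.65 tcp [0.3995 0.2779 0.2497] ty_yaw -0.6815 w 30.5 F [ 0.1 -0.7  0.5] gf 0.0 q [-0.62  0.15 -0.04  1.93  0.01  1.05 -1.35]
blue top c [437.7 327.1] size [14.5 12.7] ang 51.1 | all [438.5 327.2] [15.6 15.9] 50.7 px [316. 115.] 153.0
```

Request:
jog_arm([
  [[0.02,0.024,-0.04],0],
  [[0.0391,0.0482,-0.09],0],
  [[0.0391,0.0482,-0.14],0],
  [[0.0391,0.0482,-0.19],0],
  [[0.0391,0.0482,-0.225],0],
  [[0.0391,0.0482,-0.243],0],
  [[0.0391,0.0482,-0.243],0],
])

```text
clock: 49.52
tcp_pos: [0.4381, 0.3261, 0.006]
orientation: [0.0, 0.903, 0.43, -0.001]
ft_force: [0.5, -0.8, 0.6]
gripper_width: 0.331
grasp_force: 0.0
```

Request:
jog_arm([
  [[0,0,0],0],
  [[0,0,0],0],
  [[0,0,0],0],
  [[0,0,0],0],
  [[0,0,0.04],0],
  [[0,0,0.09],0],
  [[0,0,0.14],0],
  [[0,0,0.19],0],
  [[0,-0.02,0.24],0],
  [[0.01,-0.05,0.26],0],
], gripper=1, force=20)

```text
clock: 50.78
tcp_pos: [0.4484, 0.2788, 0.2707]
orientation: [-0.001, 0.902, 0.432, 0.003]
ft_force: [0.4, -0.2, -1.2]
gripper_width: 0.171
grasp_force: 20.0
```

Request:
jog_arm([
  [[0.013,-0.04,0],0.08],
  [[0.026,-0.08,0],0.16],
  [[0.039,-0.12,0],0.24],
  [[0.052,-0.16,0],0.32],
  [[0.065,-0.2,0],0.4],
  [[0.078,-0.24,0],0.48],
  [[0.091,-0.28,0],0.505],
  [[0.1,-0.32,0],0.505],
  [[0.1055,-0.3413,0],0.505],
  [[0.1055,-0.3413,-0.05],0.505],
  [[0.1055,-0.3413,-0.1],0.505],
  [[0.1055,-0.3413,-0.15],0.505],
])

```text
clock: 52.28
tcp_pos: [0.5536, -0.0641, 0.1159]
orientation: [0.0, 0.766, 0.643, 0.001]
ft_force: [0.7, 0.2, 0.6]
gripper_width: 0.17
grasp_force: 20.0
```

Request:
jog_arm([
  [[0,0,-0.01],0],
  [[0,0,-0.01],0],
  [[0,0,-0.016],0],
  [[0,0,-0.02],0],
  [[0,0,-0.023],0],
  [[0,0,-0.025],0],
  [[0,0,-0.025],0],
  [[0,0,-0.025],0],
])

```text
clock: 53.28
tcp_pos: [0.5535, -0.0642, 0.0917]
orientation: [0.0, 0.766, 0.643, 0.0]
ft_force: [-1.3, -1.3, -1.2]
gripper_width: 0.173
grasp_force: 20.0
```

```bash
python3 - <<'E'
from h import *
st()
E
```

```text
t 53.27 tcp [ 0.5535 -0.0642  0.0917] ty_yaw -0.175 w 15.9 F [-1.3 -1.3 -1.2] gf 20.0 q [-0.04  0.48  0.13  1.91 -0.09  0.76 -0.03]
```

Request:
jog_arm([
  [[0,0,-0.0018],0],
  [[0,0,-0.0018],0],
])

```text
clock: 53.52
tcp_pos: [0.5537, -0.0642, 0.0903]
orientation: [0.0, 0.766, 0.643, 0.0]
ft_force: [-1.2, 0.3, 4.0]
gripper_width: 0.173
grasp_force: 20.0
```

Request:
jog_arm([
  [[0,0,0],0],
  [[0,0,0],0],
  [[0,0,0],0],
  [[0,0,0.02],0],
  [[0,0,0.06],0],
  [[0,0,0.11],0],
  [[-0.015,-0.01,0.16],0],
  [[-0.0343,-0.0264,0.161],0],
  [[-0.0343,-0.0264,0.161],0],
  [[-0.0343,-0.0264,0.161],0],
], gripper=0.67)

```text
clock: 54.78
tcp_pos: [0.5192, -0.0899, 0.2504]
orientation: [-0.0, 0.766, 0.643, 0.0]
ft_force: [-0.5, -0.0, 0.7]
gripper_width: 0.333
grasp_force: 0.0
```

```bash
python3 - <<'E'
from pk import *
im=manip.read_camera('wrist');st()
cv2.imwrite('pics/w20.png',im[:,:,::-1])
k=manip.calibration('wrist');c0=(.5277,-.0377,-.1754);c,s=np.cos(c0[2]),np.sin(c0[2]);S=[(-.075,-.075),(.075,-.075),(.075,.075),(-.075,.075)]
src=np.float32([proj('wrist',[c0[0]+c*a-s*b,c0[1]+s*a+c*b,.087]) for a,b in S])
dst=np.float32([((a+.075)/.00025,(.075-b)/.00025) for a,b in S])
cv2.imwrite('pics/rect3.png',cv2.warpPerspective(im[:,:,::-1],cv2.getPerspectiveTransform(src,dst),(600,600)))
E
```

```text
t 54.83 tcp [ 0.5193 -0.0897  0.2502] ty_yaw -0.1741 w 30.7 F [-0.1 -0.2  0.6] gf 0.0 q [-0.03  0.23  0.17  1.85 -0.04  1.07 -0.01]
```

View pics/rect3.png

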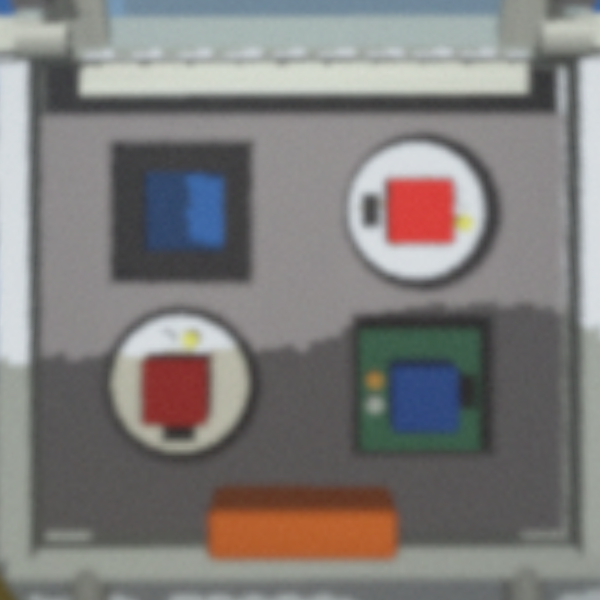

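Request:
jog_arm([
  [[0.005,0.0,0.02],0.18],
  [[0.015,0.02,0.0243],0.36],
  [[0.025,0.05,0.0243],0.54],
  [[0.035,0.08,0.0243],0.72],
  [[0.05,0.11,0.0243],0.9],
  [[0.06,0.14,0.0243],1.08],
  [[0.07,0.17,0.0243],1.26],
  [[0.08,0.2,0.0243],1.44],
  [[0.0818,0.211,0.0243],1.571],
  [[0.0818,0.211,0.0243],1.571],
  [[0.0818,0.211,-0.02],1.571],
  [[0.0818,0.211,-0.03],1.571],
], gripper=0.6)

```text
clock: 56.32
tcp_pos: [0.5988, 0.1191, 0.2176]
orientation: [-0.003, 0.089, 0.996, -0.001]
ft_force: [-1.1, 0.5, 0.9]
gripper_width: 0.396
grasp_force: 0.0
```

```bash
python3 - <<'E'
from h import *
im=manip.read_camera('wrist');st();cv2.imwrite('pics/w21.png',im[:,:,::-1])
print([(np.round(d['xyz'],4).tolist(),round(d['confidence'],2)) for d in manip.tip_of('wrist','lid_bar')[:2]])
hsv=cv2.cvtColor(im,cv2.COLOR_RGB2HSV);m=cv2.inRange(hsv,(20,120,120),(32,255,255));m[300:]=0
n,l,sx,ce=cv2.connectedComponentsWithStats(m);print(sx[1:][sx[1:,4]>60],proj('wrist',[.601,.1205,.206]))
E
```

```text
t 56.38 tcp [0.599  0.1193 0.2176] ty_yaw 1.3934 w 36.7 F [-0.2 -0.  -0.9] gf 0.0 q [-0.13  0.41 -0.15  1.67  0.07  1.07  1.1 ]
[([0.6004, 0.1184, 0.2038], 0.85), ([0.6173, 0.4738, 0.0001], 0.71)]
[[   0    0   53   78 1347]
 [ 314  227   17   55  839]] [316.8 248.2]
```

Request:
jog_arm([
  [[0,0.001,-0.013],0],
  [[0,0.002,-0.0257],0],
  [[0,0.002,-0.0257],0],
])

```text
clock: 56.8
tcp_pos: [0.6001, 0.1224, 0.194]
orientation: [-0.001, 0.087, 0.996, -0.0]
ft_force: [-1.0, -0.2, 0.0]
gripper_width: 0.402
grasp_force: 0.0
```

Request:
jog_arm([
  [[0,0,0],0],
  [[0,0,0],0],
  [[0,0,0],0],
  [[0,0,0],0],
  [[0,0,0],0],
], gripper=1, force=30)

```text
clock: 57.42
tcp_pos: [0.6011, 0.1221, 0.1954]
orientation: [0.0, 0.087, 0.996, -0.0]
ft_force: [0.3, -1.0, 0.6]
gripper_width: 0.096
grasp_force: 30.0
```

```bash
python3 - <<'E'
from h import *
st()
E
```

```text
t 57.42 tcp [0.6011 0.1221 0.1954] ty_yaw 1.3957 w 8.9 F [ 0.3 -1.   0.6] gf 30.0 q [-0.13  0.44 -0.15  1.69  0.07  1.02  1.09]
```

Request:
jog_arm([
  [[-0.0026,-0.0155,0.014],0],
  [[-0.0057,-0.033,0.026],0],
  [[-0.009,-0.0525,0.0355],0],
  [[-0.0126,-0.0725,0.042],0],
  [[-0.0163,-0.0935,0.0452],0],
  [[-0.02,-0.1145,0.0453],0],
  [[-0.0237,-0.1355,0.0422],0],
  [[-0.0273,-0.1558,0.036],0],
  [[-0.0307,-0.1748,0.0268],0],
  [[-0.0338,-0.1922,0.0148],0],
  [[-0.0366,-0.2078,0.0002],0],
  [[-0.0389,-0.2209,-0.0165],0],
])

```text
clock: 58.92
tcp_pos: [0.5626, -0.0987, 0.1786]
orientation: [0.001, 0.087, 0.996, 0.0]
ft_force: [1.3, 3.3, 2.5]
gripper_width: 0.095
grasp_force: 30.0
```

Request:
jog_arm([
  [[-0.001,-0.0055,-0.009],0],
  [[-0.0019,-0.0106,-0.0185],0],
  [[-0.0026,-0.0148,-0.0285],0],
  [[-0.0032,-0.0183,-0.0385],0],
  [[-0.0039,-0.0219,-0.0523],0],
  [[-0.0041,-0.0232,-0.059],0],
  [[-0.0042,-0.0239,-0.0665],0],
  [[-0.0043,-0.0245,-0.074],0],
  [[-0.0043,-0.0246,-0.0808],0],
  [[-0.0043,-0.0246,-0.0808],0],
])

```text
clock: 60.18
tcp_pos: [0.558, -0.1239, 0.0969]
orientation: [0.0, 0.088, 0.996, -0.0]
ft_force: [7.1, -3.9, -2.9]
gripper_width: 0.098
grasp_force: 30.0
```

```bash
python3 - <<'E'
from h import *
st()
E
```

```text
t 60.17 tcp [ 0.558  -0.1239  0.0969] ty_yaw 1.3956 w 9.1 F [ 7.1 -3.9 -2.9] gf 30.0 q [ 0.21  0.49 -0.05  1.86  0.04  0.79  1.54]
```

Request:
jog_arm([
  [[0.001,0,-0.0015],0],
  [[0.001,0,-0.003],0],
  [[0.001,0,-0.003],0],
  [[0.001,0,-0.003],0],
])

```text
clock: 60.68
tcp_pos: [0.5581, -0.1239, 0.0944]
orientation: [-0.0, 0.088, 0.996, -0.0]
ft_force: [2.1, -4.9, 1.7]
gripper_width: 0.099
grasp_force: 30.0
```

```bash
python3 - <<'E'
from h import *
st();im=pic('wrist','w22.png')
for n in ['lid_bar','flip_bar','lid_hinge']: print(n,[(np.round(d['xyz'],4).tolist(),round(d['confidence'],2)) for d in manip.tip_of('wrist',n)[:2]])
E
```

```text
t 60.67 tcp [ 0.5581 -0.1239  0.0944] ty_yaw 1.3954 w 9.1 F [ 2.1 -4.9  1.7] gf 30.0 q [ 0.21  0.49 -0.05  1.86  0.04  0.78  1.53]
lid_bar [([0.558, -0.1261, 0.1093], 0.68)]
flip_bar [([0.4872, -0.1509, 0.0878], 0.84), ([0.5346, 0.0158, 0.0844], 0.62)]
lid_hinge [([0.5391, 0.0225, 0.1097], 0.86)]
```

Request:
jog_arm([
  [[0,0,-0.002],0],
  [[0,0,-0.004],0],
  [[0,0,-0.004],0],
  [[0,0,-0.004],0],
])

```text
clock: 61.38
tcp_pos: [0.5584, -0.1239, 0.0932]
orientation: [-0.0, 0.088, 0.996, -0.001]
ft_force: [-5.5, -3.7, 21.7]
gripper_width: 0.099
grasp_force: 30.0
```

Request:
jog_arm([
  [[0,0,0.002],0],
  [[0,0,0.002],0],
  [[0,0,0.002],0],
  [[0,0,0.02],0],
  [[0,0,0.05],0],
  [[0,0,0.05],0],
], gripper=0.6)

```text
clock: 62.12
tcp_pos: [0.561, -0.1233, 0.1441]
orientation: [0.003, 0.087, 0.996, -0.0]
ft_force: [1.0, 0.2, -0.4]
gripper_width: 0.399
grasp_force: 0.0
```

Request:
jog_arm([
  [[0,0,0],0],
  [[0,0,0],0],
  [[0,0,0],0],
  [[0,0,0],0],
  [[0,0,-0.01],0],
  [[0,0,-0.016],0],
  [[0,0,-0.02],0],
  [[0,0,-0.02],0],
], gripper=1)

```text
clock: 63.12
tcp_pos: [0.5583, -0.123, 0.1203]
orientation: [-0.001, 0.087, 0.996, 0.0]
ft_force: [-0.8, 0.4, -0.1]
gripper_width: 0.004
grasp_force: 0.0
```

```bash
python3 - <<'E'
from h import *
st()
E
```

```text
t 63.12 tcp [ 0.5583 -0.123   0.1203] ty_yaw 1.396 w 0.4 F [-0.8  0.4 -0.1] gf 0.0 q [ 0.21  0.46 -0.06  1.85  0.03  0.84  1.54]
```

Request:
jog_arm([
  [[0,0,-0.003],0],
  [[0,0,-0.005],0],
  [[0,0,-0.006],0],
  [[0,0,-0.0075],0],
  [[0,0,-0.0075],0],
])

```text
clock: 63.75
tcp_pos: [0.5589, -0.1231, 0.1144]
orientation: [0.0, 0.087, 0.996, -0.0]
ft_force: [-2.4, -0.0, 7.6]
gripper_width: 0.003
grasp_force: 3.9
```

Request:
jog_arm([
  [[0,0,0.03],0],
  [[-0.02,-0.01,0.05],0],
  [[-0.045,-0.02,0.05],0],
  [[-0.0715,-0.0328,0.05],0],
  [[-0.0715,-0.0328,0.05],0],
  [[-0.0715,-0.0328,0.05],0],
], gripper=0.55)

```text
clock: 64.5
tcp_pos: [0.488, -0.1556, 0.1637]
orientation: [0.001, 0.087, 0.996, 0.0]
ft_force: [0.4, -0.1, 0.1]
gripper_width: 0.449
grasp_force: 0.0
```

```bash
python3 - <<'E'
from h import *
st();im=pic('wrist','w23.png')
for n in ['lid_bar','flip_bar','lid_hinge']: print(n,[(np.round(d['xyz'],4).tolist(),round(d['confidence'],2)) for d in manip.tip_of('wrist',n)[:2]])
hsv=cv2.cvtColor(im,cv2.COLOR_RGB2HSV);m=cv2.inRange(hsv,(0,140,80),(7,255,255))|cv2.inRange(hsv,(173,140,80),(180,255,255));m[300:]=0
n,l,sx,ce=cv2.connectedComponentsWithStats(m);print(sx[1:][sx[1:,4]>80],proj('wrist',[.4882,-.1558,.085]))
E
```

```text
t 64.5 tcp [ 0.488  -0.1556  0.1637] ty_yaw 1.3962 w 41.3 F [ 0.4 -0.1  0.1] gf 0.0 q [ 0.3   0.3  -0.05  1.96  0.02  0.87  1.64]
lid_bar []
flip_bar [([0.4891, -0.1521, 0.0869], 0.84)]
lid_hinge [([0.5387, 0.0246, 0.1079], 0.94)]
[[ 604    0   36   60 1178]
 [ 310  171   14  116 1541]] [314.6 210.5]
```

Request:
jog_arm([
  [[0,0.0015,-0.04],0],
  [[0,0.0015,-0.07],0],
  [[0,0.0015,-0.09],0],
  [[0,0.0015,-0.09],0],
])

```text
clock: 65.2
tcp_pos: [0.4862, -0.1536, 0.0717]
orientation: [-0.002, 0.087, 0.996, 0.0]
ft_force: [-0.3, -0.4, -0.9]
gripper_width: 0.446
grasp_force: 0.0
```

Request:
jog_arm([
  [[0,0,0],0],
  [[0,0,0],0],
  [[0,0,0],0],
  [[0,0,0],0],
  [[0,0,0],0],
], gripper=1, force=40)

```text
clock: 65.82
tcp_pos: [0.4877, -0.1553, 0.074]
orientation: [0.001, 0.088, 0.996, -0.001]
ft_force: [-1.2, -2.4, 4.5]
gripper_width: 0.114
grasp_force: 40.0
```

```bash
python3 - <<'E'
from h import *
st()
E
```

```text
t 65.83 tcp [ 0.4877 -0.1553  0.074 ] ty_yaw 1.3954 w 10.5 F [-1.2 -2.4  4.5] gf 40.0 q [ 0.29  0.44 -0.04  2.02  0.03  0.68  1.62]
```

Request:
jog_arm([
  [[0.0002,0.0013,0.0202],0],
  [[0.0009,0.0052,0.0401],0],
  [[0.0021,0.0116,0.0593],0],
  [[0.0036,0.0205,0.0775],0],
  [[0.0056,0.0315,0.0944],0],
  [[0.0079,0.0447,0.1096],0],
  [[0.0106,0.0597,0.123],0],
  [[0.0135,0.0763,0.1342],0],
  [[0.0167,0.0942,0.1432],0],
  [[0.02,0.1131,0.1497],0],
  [[0.0235,0.1327,0.1537],0],
  [[0.027,0.1526,0.155],0],
])

```text
clock: 67.32
tcp_pos: [0.5143, -0.0058, 0.2318]
orientation: [0.001, 0.089, 0.996, -0.003]
ft_force: [-6.7, -8.3, 18.1]
gripper_width: 0.119
grasp_force: 40.0
```

```bash
python3 - <<'E'
from h import *
st();manip.read_camera('scene')
for n in ['flip_bar','lid_bar']: print(n,[(np.round(d['xyz'],4).tolist(),round(d['confidence'],2)) for d in manip.tip_of('scene',n)[:2]])
E
```

```text
t 67.33 tcp [ 0.5143 -0.0058  0.2318] ty_yaw 1.3924 w 11.0 F [-6.7 -8.3 18.1] gf 40.0 q [ 0.07  0.22 -0.13  1.89  0.04  1.03  1.31]
flip_bar [([0.514, -0.009, 0.2411], 0.89)]
lid_bar [([0.5823, 0.0056, 0.1994], 0.65)]
```

Request:
jog_arm([
  [[0.0035,0.0199,0.0005],0],
  [[0.007,0.0395,-0.003],0],
  [[0.0103,0.0584,-0.0095],0],
  [[0.0135,0.0763,-0.0188],0],
  [[0.0165,0.093,-0.03],0],
  [[0.0191,0.1079,-0.0435],0],
  [[0.0215,0.1211,-0.0588],0],
  [[0.0234,0.1321,-0.076],0],
  [[0.025,0.141,-0.0945],0],
  [[0.0261,0.1474,-0.114],0],
  [[0.0268,0.1513,-0.134],0],
  [[0.027,0.1526,-0.154],0],
])

```text
clock: 68.97
tcp_pos: [0.5422, 0.1499, 0.0739]
orientation: [0.001, 0.088, 0.996, -0.0]
ft_force: [1.5, -5.4, 5.1]
gripper_width: 0.115
grasp_force: 40.0
```

```bash
python3 - <<'E'
from h import *
st();manip.read_camera('scene')
for n in ['flip_bar','lid_bar']: print(n,[(np.round(d['xyz'],4).tolist(),round(d['confidence'],2)) for d in manip.tip_of('scene',n)[:2]])
E
```

```text
t 68.97 tcp [0.5422 0.1499 0.0739] ty_yaw 1.3953 w 10.5 F [ 1.5 -5.4  5.1] gf 40.0 q [-0.18  0.52 -0.18  1.89  0.13  0.74  0.97]
flip_bar [([0.5435, 0.1458, 0.0903], 0.9)]
lid_bar [([0.5357, -0.0226, 0.0788], 0.69), ([0.5967, 0.0956, 0.0624], 0.66)]
```

Request:
jog_arm([
  [[0,0,-0.002],0],
  [[0,0,-0.004],0],
  [[0,0,-0.005],0],
  [[0,0,-0.005],0],
])

```text
clock: 69.62
tcp_pos: [0.542, 0.1499, 0.0715]
orientation: [0.001, 0.088, 0.996, -0.0]
ft_force: [-4.4, -7.6, 20.3]
gripper_width: 0.115
grasp_force: 39.9
```

```bash
python3 - <<'E'
from h import *
st()
E
```

```text
t 69.62 tcp [0.542  0.1499 0.0715] ty_yaw 1.3942 w 10.6 F [-4.4 -7.6 20.3] gf 39.9 q [-0.18  0.52 -0.18  1.9   0.13  0.74  0.96]
```

Request:
jog_arm([
  [[0,0,0.004],0],
  [[0,0,0.004],0],
  [[0,0,0.004],0],
  [[0,0,0.02],0],
  [[0,0,0.05],0],
  [[0,0,0.05],0],
], gripper=0.55)

```text
clock: 70.38
tcp_pos: [0.5434, 0.1518, 0.1224]
orientation: [0.003, 0.087, 0.996, 0.001]
ft_force: [0.2, 1.0, -0.6]
gripper_width: 0.451
grasp_force: 0.0
```

Request:
jog_arm([
  [[0,0,0],0],
  [[0,0,0],0],
  [[0,0,0],0],
  [[0,0,0],0],
  [[0,0,-0.01],0],
  [[0,0,-0.018],0],
  [[0,0,-0.024],0],
  [[0,0,-0.028],0],
  [[0,0,-0.03],0],
  [[0,0,-0.03],0],
], gripper=1, force=10)

```text
clock: 71.62
tcp_pos: [0.541, 0.1507, 0.091]
orientation: [-0.0, 0.087, 0.996, -0.0]
ft_force: [-6.3, -1.3, 15.4]
gripper_width: 0.005
grasp_force: 7.7
```

```bash
python3 - <<'E'
from h import *
st()
E
```

```text
t 71.62 tcp [0.541  0.1507 0.091 ] ty_yaw 1.3959 w 0.4 F [-6.3 -1.3 15.4] gf 7.7 q [-0.17  0.49 -0.18  1.89  0.12  0.77  0.97]
```

Request:
jog_arm([
  [[0,0,0.03],0],
  [[-0.01,0.05,0.08],0],
  [[-0.02,0.1,0.13],0],
  [[-0.02,0.13,0.17],0],
  [[-0.02,0.13,0.17],0],
  [[-0.02,0.13,0.17],0],
])

```text
clock: 72.38
tcp_pos: [0.5212, 0.2806, 0.2591]
orientation: [0.0, 0.087, 0.996, -0.0]
ft_force: [-0.1, -0.6, -0.2]
gripper_width: 0.003
grasp_force: 0.0
```

```bash
python3 - <<'E'
from h import *
st();pic('scene','s9.png');pic('top','t9.png')
for c in('scene','top'):
  for n in ['flip_bar','lid_bar','round_1','square_1','carrier']: print(c,n,[(np.round(d['xyz'],3).tolist(),round(d['confidence'],2)) for d in manip.tip_of(c,n)[:4]])
E
```

```text
t 72.38 tcp [0.5212 0.2806 0.2591] ty_yaw 1.3965 w 0.3 F [-0.1 -0.6 -0.2] gf 0.0 q [-0.35  0.35 -0.24  1.67  0.09  1.14  0.78]
scene flip_bar [([0.545, 0.148, 0.087], 0.58)]
scene lid_bar [([0.597, 0.097, 0.06], 0.5)]
scene round_1 [([0.528, 0.468, 0.003], 0.52), ([0.564, -0.003, 0.086], 0.49), ([0.513, 0.053, 0.082], 0.35)]
scene square_1 [([0.547, 0.148, 0.085], 0.61), ([0.572, 0.042, 0.088], 0.59), ([0.674, 0.255, 0.002], 0.2)]
scene carrier [([0.239, -0.38, -0.0], 0.87), ([0.537, 0.022, 0.093], 0.62), ([0.535, -0.005, 0.001], 0.25)]
top flip_bar [([0.541, 0.149, 0.088], 0.55)]
top lid_bar [([0.596, 0.094, 0.059], 0.53)]
top round_1 [([0.564, -0.003, 0.088], 0.55), ([0.719, -0.161, 0.003], 0.5), ([0.525, 0.463, 0.002], 0.49), ([0.513, 0.052, 0.084], 0.46)]
top square_1 [([0.57, 0.039, 0.088], 0.35)]
top carrier [([0.541, 0.027, 0.096], 0.84), ([0.243, -0.386, 0.003], 0.71)]
```

```bash
python3 -c "
from station import manip
print(manip.sign_off())"
```

```text
the job is handed in; nothing more can be done
None
```

The job is handed in: the carrier is hooked in the nest with all three boards found (two round, one square) in their pockets, the lid is shut, and the frame is turned over against its stop. The carrier slipped from the grip once onto the bench and was picked up again.

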